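# Set up the warm carousel for the next feed

## Task

Get the rescue's warm feeding station ready. First turn the carousel by its rim until the red tab faces front, right above the black arrow, then stand every red-lidded jar upright in the carousel's empty yellow half, clear of its edge; after that bring the heat lamp over: swing its clamp lever right out to release it, slide the lamp carriage along its rail until the yellow pointer is level with the green mark, and lock the clamp again. Check at the end that the tab, jars and pointer are still right, and leave everything else on the counter where it is.

Things in the scene. Friction and masses are not known exactly. Their poses are not given: they have to be found in the camera images.
- carousel (a joint): turning angle of the carousel in rad, positive counter-clockwise seen from above, turns endlessly; every whole turn (0, 6.283 ..) has the red tab at the black arrow. It turns against 0.15 N m of friction and stays where it is left
- carousel_center (a point): centre of the carousel disc on its upper face, 36 mm above the counter; disc 290 mm in diameter, 14 mm thick. Its frame turns with the disc, -x points to the red tab. A wall 6 mm thick, 18 mm high along its y axis halves the disc: the -x half is empty with a yellow floor, the other carries a fixed blue syringe rack. A hub 40 mm in diameter stands 60 mm high at the centre
- red_tab (a point): outer end of the red push tab, 180 mm from the carousel axis, at half its thickness (29 mm above the counter). Eight push tabs, every 45 degrees (one red, the others grey), stick out of the rim from radius 145 to 180 mm, each 14 mm wide, 22 to 36 mm above the counter; a finger let down between two tabs can push one of them round
- arrow (a point): black arrow lying flat on the counter at the front of the carousel, fixed to its base, 180 mm from the carousel axis; with the yellow half facing front the red tab stands straight above it
- jar1: squat jar, 55 mm in diameter and 60 mm tall, 0.14 to 0.28 kg, with a heavy base, cream-coloured body and RED lid (the top 14 mm, 1 mm wider than the body); origin at the centre of its underside, z up its axis. Starts upright on the counter. Two to four of the red-lidded jars are present in a run (the others are None)
- jar2: squat jar, 55 mm in diameter and 60 mm tall, 0.14 to 0.28 kg, with a heavy base, cream-coloured body and RED lid (the top 14 mm, 1 mm wider than the body); origin at the centre of its underside, z up its axis. Starts upright on the counter. Two to four of the red-lidded jars are present in a run (the others are None)
- jar3: squat jar, 55 mm in diameter and 60 mm tall, 0.14 to 0.28 kg, with a heavy base, cream-coloured body and RED lid (the top 14 mm, 1 mm wider than the body); origin at the centre of its underside, z up its axis. Starts upright on the counter. Two to four of the red-lidded jars are present in a run (the others are None)
- jar4: squat jar, 55 mm in diameter and 60 mm tall, 0.14 to 0.28 kg, with a heavy base, cream-coloured body and RED lid (the top 14 mm, 1 mm wider than the body); origin at the centre of its underside, z up its axis. Starts upright on the counter. Two to four of the red-lidded jars are present in a run (the others are None)
- carriage (a joint): position of the lamp carriage along its rail, m: 0 = at the right-hand end of its travel, up to 0.18 towards the carousel (about +y). 4 N of friction hold it, whether the clamp is locked or not, plus 8 N per m/s; the clamp must be released all the same before it is slid
- carriage_pointer (a point): tip of the small yellow pointer on the front face of the carriage, level with the middle of the carriage
- mark: green mark, a flat tab 18 x 8 mm on the rail plate, in front of the rail; its y axis runs along the rail (towards the carousel), origin at its centre. The carriage is at the mark when the yellow pointer stands beside it, the same distance along the rail
- fin_top (a point): centre of the top of the black grip fin on the carriage: 14 mm thick along the rail, 40 mm across it, standing 55 mm above the carriage top (its top is 115 mm above the counter). Fin and clamp pivot lie 75 mm apart on a line parallel to the rail, the fin nearer to the carousel
- clamp (a joint): clamp lever on the carriage top, rad: 0 = locked, lever lies along the rail pointing away from the carousel; 1.4 = end stop, fully released, lever swung level, clockwise seen from above, to point towards the robot. 0.08 N m of friction; stays where it is left
- clamp_pivot (a point): pivot of the clamp lever, on the carriage top, 66 mm above the counter (vertical axis)
- clamp_knob (a point): centre of the top of the upright orange knob on the clamp lever, 65 mm from the pivot; the knob is 16 mm in diameter and stands 48 mm above the lever arm (knob top 120 mm, arm's upper face 72 mm above the counter)
- green_jar: bystander, to be left where it is: jar of the same size and body as the others but with a GREEN lid; origin at the centre of its underside
- tin: bystander, to be left where it is: formula tin, 90 mm in diameter, 120 mm tall; origin under its centre
- bowl: bystander, to be left where it is: steel bowl, 120 mm across, 50 mm high; origin under its centre
- cup: bystander, to be left where it is: blue mug, 70 mm across, 70 mm high; origin under its centre
- feeder: bystander, to be left where it is: clear feeding bottle, 56 mm in diameter, 140 mm tall; origin under its centre
- spoon: bystander, to be left where it is: spoon lying on the counter; its x axis runs along it, origin about its middle
- sanitiser: bystander, to be left where it is: hand-gel bottle, 60 mm in diameter, 150 mm tall; origin under its centre
- carousel_base: fixed round base under the carousel disc, origin on the counter on the carousel axis, -x to the black arrow (front). The syringe rack on the disc's far half rises to 48 mm above the disc
- rail: fixed aluminium rail plate 115 x 330 mm, 12 mm thick; y along the rail towards the carousel. On it runs the grey carriage (60 x 130 mm, top 60 mm above the counter). The lamp's post, 14 mm thick and 240 mm high, rides with the carriage 95 mm beyond the line of fin and pivot (away from the robot) and carries a red shade reaching 77 mm towards the carousel, 190 to 280 mm up
Not all that is in view belongs to the job. Leave any blue or orange look-alike of the jar1 alone. Leave any pink look-alike of the jar2 alone.

How it is judged:
On the way, in this order (a step that is already met when the one before it is completed fails the run):
1. the red tab stands over the black arrow, carousel at rest (horizontal distance between red_tab and arrow below 0.018 m and velocity of joint carousel between -0.05 and 0.05 rad/s), for 0.2 s.
2. all red-lidded jars present stand in the yellow half, released (x of each of jar1, jar2, jar3, jar4 in the frame of carousel_center below -0.02 m and horizontal distance between each of jar1, jar2, jar3, jar4 and carousel_center below 0.135 m and z of jar1 in the frame of carousel_center between -0.006 and 0.008 m and angle between each of jar1, jar2, jar3, jar4's own z axis and vertical below 0.12 rad and linear speed of each of jar1, jar2, jar3, jar4 below 0.03 m/s and contact force between the fingers and jar1 below 0.1 N and z of jar2 in the frame of carousel_center between -0.006 and 0.008 m and contact force between the fingers and jar2 below 0.1 N and z of jar3 in the frame of carousel_center between -0.006 and 0.008 m and contact force between the fingers and jar3 below 0.1 N and z of jar4 in the frame of carousel_center between -0.006 and 0.008 m and contact force between the fingers and jar4 below 0.1 N), for 0.2 s.
3. the clamp lever is released (value of joint clamp above 1 rad), for 0.2 s.
4. the carriage is at the green mark with the clamp still released (y of carriage_pointer in the frame of mark between -0.008 and 0.008 m and velocity of joint carriage between -0.01 and 0.01 m/s and value of joint clamp above 0.9 rad), for 0.2 s.
5. the clamp is locked with the carriage at the mark (y of carriage_pointer in the frame of mark between -0.008 and 0.008 m and value of joint clamp below 0.15 rad), for 0.2 s.
At the end, for the whole second after the job is handed in: Red tab within 18 mm of the black arrow, still; every red-lidded jar present released, upright on the yellow half, its axis 20 mm or more from the dividing wall and within 135 mm of the carousel axis; pointer within 8 mm of the mark along the rail; clamp within 0.15 rad of locked (all of step 1 and all of step 2 and all of step 5 and velocity of joint carriage between -0.01 and 0.01 m/s); the robot touches nothing.
It fails at once if a bystander (anything but the red-lidded jars, carousel and lamp) is moved more than 40 mm or knocked over (distance of any of green_jar, tin, bowl, cup, feeder, spoon, sanitiser from where it was at the start of the episode above 0.04 m or angle between any of green_jar, tin, bowl, cup, feeder, sanitiser's own z axis and vertical above 0.6 rad).
It fails at once if the carriage is slid while its clamp is locked (value of joint clamp below 0.4 rad and (velocity of joint carriage above 0.06 m/s or velocity of joint carriage below -0.06 m/s)).
Of jar1, jar2, jar3, jar4 only 2 to 4 are there at a start; the rules pass over those that are not, and their reading is None.
At some moment in a run one of jar1, jar2, jar3, jar4 may be knocked a few centimetres aside while the robot is not near it.
It also fails if it takes over 210 s, if anything falls off the work surface, if the arm or the gripper's body presses on something with over 40 N, if the wrist force passes 120 N, or if a joint passes its speed limit or range.

## Robot

A 7-joint arm with a two-finger parallel gripper is mounted at the origin on the work surface. World frame = base frame: x ahead of the robot, y to its left, z up, the work surface at z = 0. Lengths are in m, angles in rad, forces in N, time in s.
With the tool pointing down it reaches from about 0.4 to 0.75 m from the base axis. Payload 19.5 kg.
Tool frame: the origin (TCP) lies at the very end of the fingers, on their centre line; the grasp point (between the pads) lies 19 mm behind it; z points along the fingers, y is the line along which they close (so a half turn about z gives the same grasp; the last joint's range is limited). The gripper opens to 85 mm and grips with 20 to 120 N. Pads are 22 mm wide; open, the fingers measure 114 mm over their backs; the gripper's body (76 mm by 85 mm) begins 54 mm behind the grasp point. The pads swing forward as they close: fully open they stand 13 mm farther back than shut.
Start: joints at [1.088, 0.707, -0.028, 1.485, 0.022, 0.951, -0.075], TCP at [0.245, -0.52, 0.231] pointing down, gripper open.
Joint ranges: [-2.71, 2.71], [-0.32, 2.16], [-1.57, 1.52], [0, 2.45], [-1.46, 4.6], [0, 2.02], [-2.83, 2.83]. Speed limits (rad/s): [1.89, 1.89, 2.57, 2.57, 3.01, 3.01, 3.01].

## Interface

Orientations are given as a unit quaternion [w, x, y, z].
In Python, from cell import * gives the robot as it stands.
- The arm moves only by the shell command python3 -m crank 'ROWS' [FORCE]. ROWS is JSON, a list of rows, each a list of 5 numbers: the shift along the tool's x, y, z in units of 30 mm (1.0 is 30 mm), then the turn about the tool's z in rad, then the finger opening in mm, from 0 to 85.4. A call has 1 to 5 rows; each row shifts and turns the commanded pose from where the row before left it, along the tool's axes as they then stand; what a row does not reach is not made up. A row lasts 1/12 s, in which the tool goes at most 41.7 mm and 7.16 degrees, less where a joint would pass 70% of its speed; a pose out of reach is approached as far as the arm can. A call is refused whole if a number of a shift passes 1 or a number of a turn 0.125, either way. A call with a gripper value outside its range is refused whole. The fingers move at their own pace and stop on an object; FORCE is the grip in N (left out, the last holds). Time passes only in rows, so rows that do not move let the fingers close. It gives the time, the measured TCP pose, the force, the opening and the grip force at its end, in the units of the state.
- state(): the state, without advancing time (a new reading comes with each control period).
- snapshot(name): name is "scene" or "top" or "wrist"; returns a dict with "color" (480x640x3 uint8, blue, green, red), "fx", "fy", "cx", "cy" (pixels), "position" and "rotation" of the camera in the world. Camera axes: x right, y down, z forward; pixel columns grow to the right and rows downward; lengths in m; the calibration is good to about 2 mm. A picture is of the moment at which its call begins. There is no depth.
- sign_off(): hands the job in; it is judged then, once.
The state is a dict: "time_s": time; "q": joint angles; "dq": joint speeds; "joint_torque": joint torques, N m; "position": TCP position; "orientation": TCP orientation; "wrist_force": force on the tool from outside, world axes, zero at the start; "moment": the same for the moment, N m; "grip_width": opening from 0.0 (shut) to 1.0 (fully open); "grip_force": force on a finger pad.
Only numpy, scipy, OpenCV 4.12 (cv2) and the standard library are available. Lean on these libraries where they do the work, as an engineer would, in place of code of your own. Each camera call takes 0.05 s, during which the arm holds its last target. There are 200 camera calls.

## Working session

There is one attempt and no reset: what is moved stays moved. The work goes in short steps, Python scripts to look and compute and a shell command to move; the robot and the scene stay as the last step left them, time stands still between calls to the robot, and variables do not carry over. Pictures are saved under pics/ and viewed, at most 14 in all, crops included, and the job is handed in when it is done.

```bash
ls; mkdir -p pics
python3 - <<'E'
from cell import *
import cv2,numpy as np
s=state();print(s['time_s'],s['position'],s['orientation'],s['grip_width'])
for n in ['scene','top']:
    p=snapshot(n);cv2.imwrite(f'pics/{n}0.png',p['color']);print(n,p['fx'],p['fy'],p['cx'],p['cy'],p['position'],np.round(p['rotation'],3).tolist())
E
```

```text
pics
0.0 [ 0.24520307 -0.51980204  0.2308178 ] [-5.42356506e-04  9.75811093e-01  2.18614710e-01 -1.56937057e-04] 1.0009648190314544
scene 567.3306879313168 567.3306879313168 313.31125081151646 234.3141318117667 [ 0.94294273 -0.65094189  1.43011356] [-0.246, 0.926, 0.279, -0.066]
top 475.90115454078085 475.90115454078085 316.0569361261514 240.3844175844558 [0.35908349 0.01362569 1.24397228] [-0.051, 0.709, -0.701, 0.058]
```

View pics/top0.png

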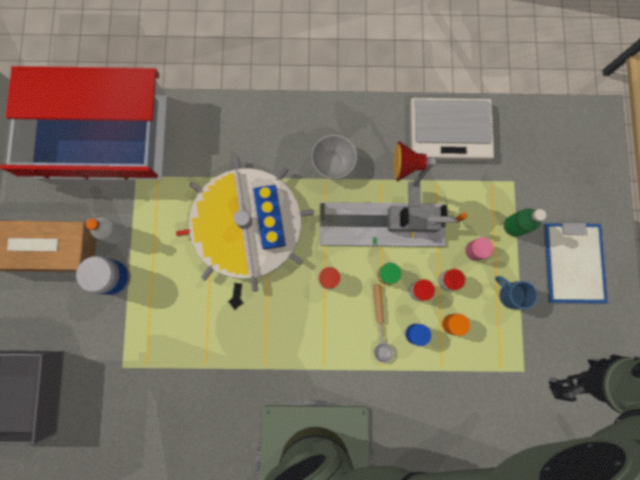

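View pics/scene0.png

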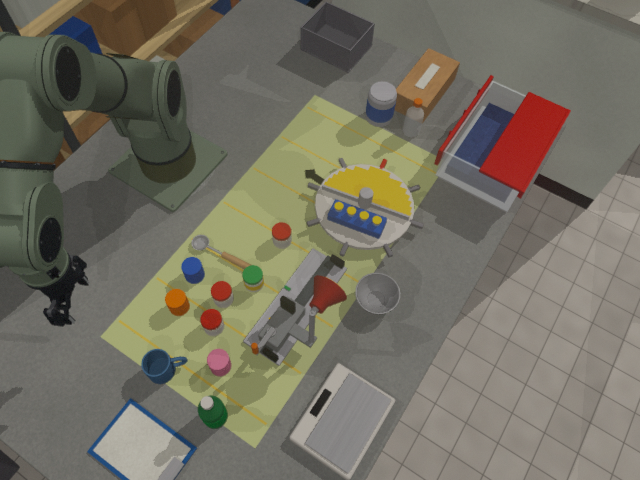

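Top view: red lids at (330,278), (424,290), (455,280). The look-alikes are green (390,273), pink (481,248), blue (419,335) and orange (457,325). The red tab is at (183,233) and the arrow at (237,295), so about +80° ccw is needed. The lid at (330,278) looks paler, so I'll check it in a crop while measuring.

```bash
cat > h.py <<'E'
from cell import *
import cv2,numpy as np
from scipy.spatial.transform import Rotation as R
def rot(q): return R.from_quat([q[1],q[2],q[3],q[0]]).as_matrix()
def ray(p,uv):
    d=rot(p['rotation'])@np.array([(uv[0]-p['cx'])/p['fx'],(uv[1]-p['cy'])/p['fy'],1.]); return np.array(p['position']),d
def onz(p,uv,z):
    o,d=ray(p,uv); return o+d*(z-o[2])/d[2]
def tri(p1,u1,p2,u2):
    a,d=ray(p1,u1);b,e=ray(p2,u2)
    t=np.linalg.lstsq(np.stack([d,-e],1),b-a,rcond=None)[0]
    x,y=a+t[0]*d,b+t[1]*e; return (x+y)/2,np.linalg.norm(x-y)
def proj(p,X):
    c=rot(p['rotation']).T@(np.array(X)-p['position']); return np.array([p['cx']+p['fx']*c[0]/c[2],p['cy']+p['fy']*c[1]/c[2]])
def mask(img,h0,h1,s=120,v=60,v1=255):
    m=cv2.cvtColor(img,cv2.COLOR_BGR2HSV);H,S,V=cv2.split(m)
    h=(H>=h0)&(H<=h1) if h0<=h1 else (H>=h0)|(H<=h1)
    return (h&(S>=s)&(V>=v)&(V<=v1)).astype(np.uint8)
def blobs(m,amin=20):
    n,l,st,c=cv2.connectedComponentsWithStats(m); return [(c[i].round(1),int(st[i,4]),st[i,:4].tolist()) for i in range(1,n) if st[i,4]>=amin]
E
python3 - <<'E'
from h import *
T=snapshot('top');S=snapshot('scene')
for p,n in((T,'T'),(S,'S')):
    print(n,'red');[print(b) for b in blobs(mask(p['color'],173,8))]
    print(n,'yellow');[print(b) for b in blobs(mask(p['color'],20,30,170),100)]
    print(n,'green');[print(b) for b in blobs(mask(p['color'],55,85,110,40),15)]
    print(n,'orange');[print(b) for b in blobs(mask(p['color'],5,16,150),8)]
a=cv2.resize(T['color'][225:345,310:510],None,fx=4,fy=4)
cv2.imwrite('pics/crop1.png',a)
# arrow
g=cv2.cvtColor(T['color'],cv2.COLOR_BGR2GRAY)
print('arrow',blobs((g[270:320,215:265]<45).astype(np.uint8)))
E
```

```text
T red
(array([81. , 93.1]), 7780, [5, 66, 153, 55])
(array([411.2, 161.1]), 555, [398, 142, 29, 38])
(array([ 77.9, 170.6]), 1541, [0, 164, 157, 15])
(array([182.9, 232.1]), 50, [177, 230, 13, 5])
(array([329.2, 277.5]), 321, [320, 268, 20, 20])
(array([453.9, 279.2]), 349, [443, 269, 22, 21])
(array([423.5, 289.7]), 361, [413, 280, 22, 21])
T yellow
(array([220.9, 226.5]), 3333, [193, 174, 54, 100])
T green
(array([520.2, 223. ]), 548, [505, 210, 33, 26])
(array([390.2, 273. ]), 332, [380, 263, 21, 21])
T orange
(array([400.3, 161.1]), 87, [397, 143, 6, 37])
(array([461.6, 216.4]), 54, [457, 213, 10, 8])
(array([ 91.1, 223.9]), 110, [85, 219, 13, 11])
(array([182.7, 232.2]), 38, [176, 230, 13, 6])
(array([327. , 277.7]), 132, [320, 268, 20, 20])
(array([453.5, 269.4]), 10, [449, 269, 10, 2])
(array([461.3, 281.7]), 27, [454, 271, 11, 19])
(array([421.2, 280. ]), 8, [418, 279, 7, 3])
(array([432.1, 290.5]), 22, [428, 281, 7, 19])
(array([456.3, 324.2]), 482, [443, 314, 27, 22])
S red
(array([461.7, 119.5]), 457, [435, 75, 58, 90])
(array([524.7, 142.2]), 4631, [479, 92, 92, 106])
(ar
[... 471 characters left out ...]
. , 158.7]), 27, [435, 151, 5, 14])
(array([ 58.1, 158.8]), 12, [56, 157, 6, 5])
(array([382.9, 163.1]), 36, [380, 159, 7, 9])
(array([281. , 230.7]), 259, [272, 223, 19, 17])
(array([318.7, 284.4]), 146, [314, 276, 17, 21])
(array([217.9, 281.8]), 8, [215, 281, 7, 3])
(array([227.6, 285.3]), 17, [223, 281, 9, 11])
(array([338.6, 286.7]), 16, [334, 283, 10, 10])
(array([176.8, 301.8]), 479, [165, 289, 24, 27])
(array([334.7, 300.3]), 55, [324, 293, 22, 15])
(array([220. , 298.9]), 16, [213, 297, 14, 4])
(array([312.3, 301.6]), 16, [310, 298, 7, 9])
(array([321.5, 310. ]), 10, [320, 309, 5, 4])
(array([254.2, 347.8]), 59, [251, 343, 7, 11])
arrow [(array([21.1, 26.3]), 125, [16, 15, 10, 22])]
```

View pics/crop1.png

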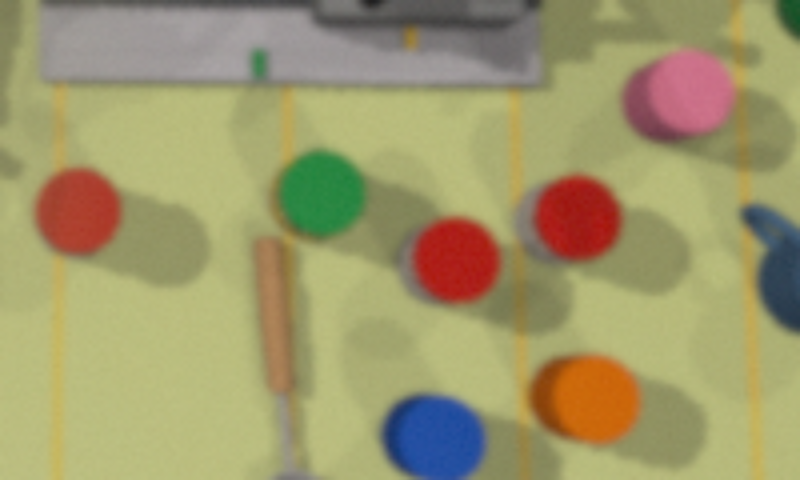

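The crop shows three lids that are really red on cream bodies: (330,278) slightly paler, (424,290) and (455,280). All three fit. The green, pink, blue and orange ones are bystanders. The green mark is at (375,241) and the yellow pointer at (412,234). Next I work out positions.

Run:
```python
from h import *
T=snapshot('top');S=snapshot('scene')
f=lambda x:np.round(x,4).tolist()
for n,a,b in [('jarA',(329.2,277.5),(281,230.9)),('jarB',(423.5,289.7),(220.7,290.6)),('jarC',(453.9,279.2),(210.7,319)),('green',(390.2,273),(252,274.3)),('tab',(182.9,232.1),(382.6,163.5)),('knob',(461.6,216.4),(254.2,347.8)),('hub',(242.5,219),(366,195))]:
    X,e=tri(T,a,S,b);print(n,f(X),'gap',f(e))
for n,u,z in [('jarA',(329.2,277.5),.06),('jarB',(423.5,289.7),.06),('jarC',(453.9,279.2),.06),('green',(390.2,273),.06),('arrow',(236.5,296),0.001),('tab',(182.9,232.1),.036),('hub',(242.5,219),.096),('mark',(375,241),.012),('ptr',(412.5,234.5),.04),('railL',(320.5,245.5),.012),('railR',(445.5,246.5),.012),('knob',(461.6,216.4),.115),('bowl',(335,157),.05),('spoontip',(378,286),.01),('spoon end',(385,352),.01),('blue',(419,335),.06),('pink',(481,248),.06)]:
    print(n,f(onz(T,u,z)))
# grey-white disc outline fit: yellow edge arc -> circle
m=mask(T['color'],20,30,170);m=cv2.morphologyEx(m,cv2.MORPH_OPEN,np.ones((3,3)))
c=max(cv2.findContours(m,0,1)[0],key=cv2.contourArea)
h=cv2.convexHull(c)[:,0]
P=np.array([onz(T,u,.036)[:2] for u in h]);np.set_printoptions(precision=3,suppress=True)
A=np.c_[2*P,np.ones(len(P))]
# keep arc points far from the wall
ctr=onz(T,(242.5,219),.096)[:2]
r=np.linalg.norm(P-ctr,axis=1);print(r)
k=r>np.median(r)-.01
s=np.linalg.lstsq(A[k],(P[k]**2).sum(1),rcond=None)[0];print('circle',s[:2],np.sqrt(s[2]+s[:2]@s[:2]))
```

```text
jarA [0.4507, -0.0307, 0.0523] gap 0.0027
jarB [0.4226, -0.2672, 0.0514] gap 0.002
jarC [0.4499, -0.3442, 0.0513] gap 0.0025
green [0.4635, -0.1839, 0.0533] gap 0.0023
tab [0.565, 0.3464, 0.0307] gap 0.0021
knob [0.6007, -0.3545, 0.0992] gap 0.0015
hub [0.593, 0.1881, 0.0784] gap 0.0052
jarA [0.4491, -0.0313, 0.06]
jarB [0.4214, -0.2658, 0.06]
jarC [0.4483, -0.3425, 0.06]
green [0.462, -0.1835, 0.06]
arrow [0.403, 0.2064, 0.001]
tab [0.5633, 0.3442, 0.036]
hub [0.5876, 0.1837, 0.096]
mark [0.5498, -0.1527, 0.012]
ptr [0.5635, -0.2456, 0.04]
railL [0.5362, -0.0099, 0.012]
railR [0.5374, -0.3377, 0.012]
knob [0.5968, -0.3499, 0.115]
bowl [0.7646, -0.045, 0.05]
spoontip [0.4323, -0.1597, 0.01]
spoon end [0.2656, -0.1759, 0.01]
blue [0.3108, -0.2521, 0.06]
pink [0.5277, -0.4137, 0.06]
[0.138 0.132 0.115 0.021 0.107 0.128 0.128 0.129 0.13  0.131 0.135 0.136
 0.137 0.136 0.137 0.136 0.137 0.139 0.139]
circle [0.592 0.188] 0.13146488861063932
```

```bash
cat > go.py <<'E'
import sys
from h import *
def yaw(s):
    x=rot(s['orientation'])[:,0]; return np.degrees(np.arctan2(x[1],x[0]))
def need(X,yw=None):
    "shift (units) with the present yaw, and turn (rad) to yaw yw"
    s=state();M=rot(s['orientation']);d=M.T@(np.array(X)-s['position'])/.03
    print('t',round(s['time_s'],2),'pos',np.round(s['position'],4),'yaw',round(yaw(s),1),'F',np.round(s['wrist_force'],1),'grip',round(s['grip_width'],2),round(s['grip_force'],1))
    print('need units',np.round(d,2),'' if yw is None else 'turn %.3f'%(-np.radians((yw-yaw(s)+180)%360-180)))
if __name__=='__main__':
    a=[float(v) for v in sys.argv[1:]]
    need(a[:3],a[3] if len(a)>3 else None)
E
python3 -m crank '[[0,0,0,-0.125,0],[0,0,0,-0.125,0],[0,0,0,-0.125,0],[0,0,0,-0.125,0],[0,0,0,-0.125,0]]' 40
python3 -m crank '[[0,0,0,-0.125,0],[0,0,0,-0.125,0],[0,0,0,-0.125,0],[0,0,0,-0.125,0],[0,0,0,-0.125,0]]'
python3 -m crank '[[0,0,0,-0.125,0],[0,0,0,-0.125,0],[0,0,0,-0.125,0],[0,0,0,-0.07,0],[0,0,0,0,0]]'
python3 go.py .5 .33 .15 122
```

```text
time_s: 0.72
position: [0.2453, -0.52, 0.2312]
orientation: [-0.0, 0.86, 0.511, -0.0]
wrist_force: [0.4, -0.4, -0.8]
grip_width: 0.301
grip_force: 0.0
time_s: 1.13
position: [0.2452, -0.5201, 0.2313]
orientation: [-0.0, 0.661, 0.75, -0.0]
wrist_force: [-0.4, -0.0, -0.5]
grip_width: -0.001
grip_force: 0.0
time_s: 1.55
position: [0.2451, -0.5201, 0.2311]
orientation: [-0.0, 0.48, 0.877, 0.0]
wrist_force: [0.4, 0.2, 0.2]
grip_width: -0.001
grip_force: 0.0
t 1.55 pos [ 0.2451 -0.5201  0.2311] yaw 122.6 F [0.4 0.2 0.2] grip -0.0 0.0
need units [19.31 22.41  2.72] turn 0.010
```

```bash
python3 -m crank '[[0,1,0,0,0],[0,1,0,0,0],[0,1,0,0,0],[0,1,0,0,0],[0,1,0,0,0]]' >/dev/null
python3 -m crank '[[0,1,0,0,0],[0,1,0,0,0],[0,1,0,0,0],[0.97,0.72,0,0,0],[0.97,0.72,0,0,0]]' >/dev/null
python3 -m crank '[[0.97,0.72,0,0,0],[0.97,0.72,0,0,0],[0.97,0.72,0,0,0],[0.97,0.72,0,0,0],[0.97,0.72,0,0,0]]' >/dev/null
python3 -m crank '[[0.97,0.72,0,0,0],[0.97,0.72,0,0,0],[0.97,0.72,0,0,0],[0.97,0.72,0,0,0],[0.97,0.72,0,0,0]]' >/dev/null
python3 -m crank '[[0.97,0.72,0,0,0],[0.97,0.72,0,0,0],[0.97,0.72,0,0,0],[0.97,0.72,0,0,0],[0.97,0.72,0,0,0]]' >/dev/null
python3 -m crank '[[0.97,0.72,0,0,0],[0.97,0.72,0,0,0],[0.97,0.72,0,0,0],[0,0,0,0,0],[0,0,0,0,0]]'
python3 go.py .5 .33 .15 122
python3 - <<'E'
from h import *
p=snapshot('wrist');cv2.imwrite('pics/w1.png',p['color'])
E
```

```text
time_s: 4.05
position: [0.5005, 0.3331, 0.2308]
orientation: [-0.0, 0.482, 0.876, -0.0]
wrist_force: [0.9, -0.2, 0.8]
grip_width: -0.002
grip_force: 0.0
t 4.05 pos [0.5005 0.3331 0.2308] yaw 122.4 F [ 0.9 -0.2  0.8] grip -0.0 0.0
need units [-0.08 -0.07  2.69] turn 0.006
```

View pics/w1.png

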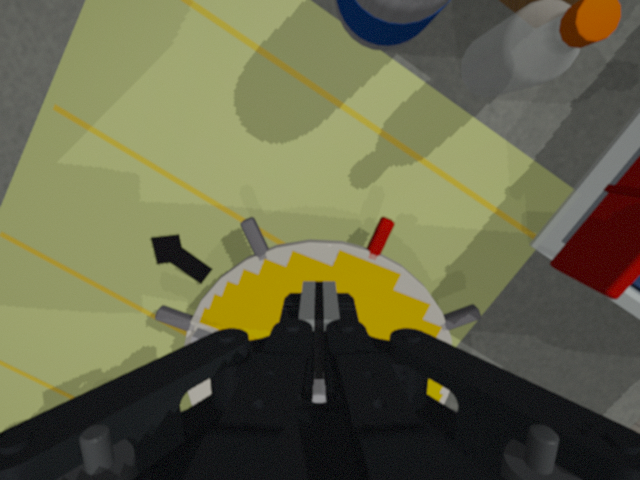

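The wrist view shows the red tab at (380,238), a grey tab at (255,240), and the closed fingers between them. I lower the finger and push the grey tab ccw.

```bash
python3 - <<'E'
from h import *
p=snapshot('wrist')
for u in [(385,222),(247,222),(170,318),(470,318)]: print(onz(p,u,.036).round(4))
print('arrow',onz(p,(180,257),.001).round(4))
E
python3 -m crank '[[0,0,1,0,0],[0,0,1,0,0],[0,0,1,0,0],[0,0,1,0,0],[0,0,1,0,0]]' >/dev/null
python3 -m crank '[[0,0,1,0,0],[0,0,1,0,0],[0,0,0,0,0],[0,0,0,0,0]]'
```

```text
[0.5586 0.3589 0.036 ]
[0.4477 0.2887 0.036 ]
[0.4304 0.159  0.036 ]
[0.6897 0.3231 0.036 ]
arrow [0.4037 0.2063 0.001 ]
time_s: 4.9
position: [0.5013, 0.3303, 0.0214]
orientation: [-0.0, 0.483, 0.876, -0.001]
wrist_force: [1.0, 0.5, 0.7]
grip_width: -0.001
grip_force: 0.0
```

```bash
python3 -m crank '[[-0.03,-0.56,0,-0.1,0],[-0.03,-0.56,0,-0.1,0],[-0.03,-0.56,0,-0.1,0],[-0.03,-0.56,0,-0.1,0],[-0.03,-0.56,0,-0.1,0]]' 
python3 -m crank '[[-0.03,-0.56,0,-0.1,0],[-0.03,-0.56,0,-0.1,0],[-0.03,-0.56,0,-0.1,0],[-0.03,-0.56,0,-0.1,0],[-0.03,-0.56,0,-0.1,0]]' 
python3 -m crank '[[-0.01,-0.28,0,-0.05,0],[-0.01,-0.28,0,-0.05,0],[-0.01,-0.28,0,-0.05,0],[0,0,0,0,0]]'
cat > ct.py <<'E'
from h import *
C=np.array([.590,.187])
def ang(v): return np.degrees(np.arctan2(v[1],v[0]))%360
T=snapshot('top')
r=[b for b in blobs(mask(T['color'],173,8),15) if 150<b[0][0]<300 and 180<b[0][1]<320]
for b in r:
    X=onz(T,b[0],.036)[:2];print('red',b,X.round(4),'ang',ang(X-C).round(1),'r',np.linalg.norm(X-C).round(3))
s=state();d=s['position'][:2]-C;print('finger ang',ang(d).round(1),'r',np.linalg.norm(d).round(3),'yaw',ang(rot(s['orientation'])[:2,0]))
E
python3 ct.py
```

```text
time_s: 5.32
position: [0.4449, 0.2707, 0.0239]
orientation: [0.001, 0.248, 0.969, 0.002]
wrist_force: [0.3, 2.2, -1.4]
grip_width: -0.001
grip_force: 0.8
time_s: 5.73
position: [0.4246, 0.1895, 0.0236]
orientation: [0.002, 0.001, 1.0, 0.001]
wrist_force: [-0.2, 1.8, -0.7]
grip_width: -0.003
grip_force: 0.7
time_s: 6.07
position: [0.4273, 0.163, 0.0233]
orientation: [0.002, -0.072, 0.997, -0.001]
wrist_force: [-0.3, -0.6, 0.8]
grip_width: 0.001
grip_force: 0.0
finger ang 188.0 r 0.165 yaw 188.09041928490768
```

```bash
cat > cs.py <<'E'
from h import *
from ct import C,ang
for n in ('scene','top','wrist'):
    T=snapshot(n)
    for b in blobs(mask(T['color'],173,8),6):
        X=onz(T,b[0],.036)[:2]
        if .12<np.linalg.norm(X-C)<.19: print(n,b,X.round(4),'ang',ang(X-C).round(1),'r',np.linalg.norm(X-C).round(3))
E
python3 cs.py
```

```text
finger ang 187.7 r 0.165 yaw 188.08581925282255
scene (array([336.9, 164.4]), 38, [333, 160, 9, 10]) [0.4534 0.2629] ang 151.0 r 0.156
wrist (array([553.6, 372. ]), 1861, [519, 347, 66, 51]) [0.4373 0.2635] ang 153.4 r 0.171
```

```bash
python3 -m crank '[[-0.01,-0.33,0,-0.06,0],[-0.01,-0.33,0,-0.06,0],[-0.01,-0.33,0,-0.06,0],[-0.01,-0.33,0,-0.06,0],[-0.01,-0.28,0,-0.05,0]]' 
python3 -m crank '[[0,-0.28,0,-0.05,0],[0,-0.15,0,-0.03,0],[0,0,0,0,0],[0,0,0,0,0]]' 
python3 cs.py
python3 - <<'E'
from h import *
p=snapshot('wrist');cv2.imwrite('pics/w2.png',p['color'])
E
```

```text
time_s: 6.73
position: [0.4396, 0.1189, 0.0216]
orientation: [0.0, -0.217, 0.976, 0.0]
wrist_force: [-0.0, 0.7, 0.0]
grip_width: -0.001
grip_force: 0.6
time_s: 7.07
position: [0.445, 0.1077, 0.0214]
orientation: [0.0, -0.253, 0.967, 0.0]
wrist_force: [0.3, 0.4, 0.5]
grip_width: -0.001
grip_force: 0.0
finger ang 208.6 r 0.165 yaw 209.38578901504718
scene (array([324.3, 175.1]), 29, [321, 172, 8, 7]) [0.4431 0.2081] ang 171.8 r 0.148
top (array([233.3, 278.9]), 7, [233, 277, 2, 5]) [0.4447 0.2106] ang 170.8 r 0.147
wrist (array([558.3, 376.1]), 1712, [525, 352, 64, 49]) [0.42   0.2054] ang 173.8 r 0.171
```

View pics/w2.png

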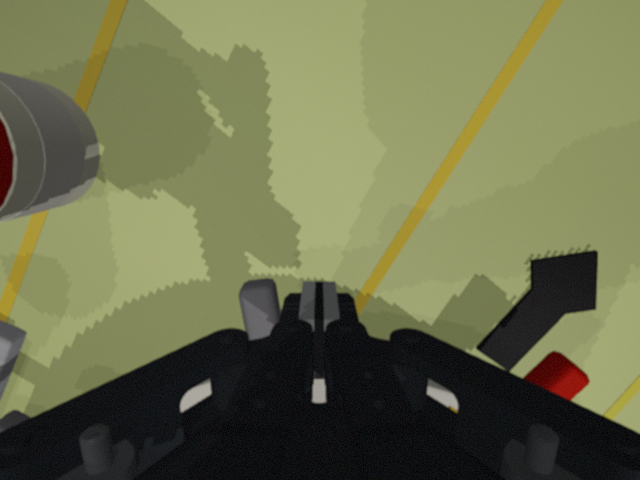

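The wrist view shows the red tab at (560,375), just by the arrow (480–597, 250–368), with the finger touching the grey tab at (260,305). I back off, lift and check with the top camera.

```bash
python3 -m crank '[[0,0.3,0,0,0],[0.3,0,-1,0,0],[0,0,-1,0,0],[0,0,-1,0,0],[0,0,-1,0,0]]' >/dev/null
python3 -m crank '[[0,0,-1,0,85],[0,-1,-1,0,85],[0.5,-1,0,0,85],[0.5,-1,0,0,85],[0,0,0,0,85]]'
python3 cs.py
python3 - <<'E'
from h import *
from ct import ang,C
T=snapshot('top');cv2.imwrite('pics/t2.png',cv2.resize(T['color'][160:330,150:350],None,fx=3.5,fy=3.5))
g=cv2.cvtColor(T['color'],cv2.COLOR_BGR2GRAY)
for b in blobs((g[265:320,215:265]<50).astype(np.uint8)):
    X=onz(T,b[0]+[215,265],.001)[:2];print('arrow',b,X,ang(X-C))
E
```

```text
time_s: 8.15
position: [0.4505, 0.0121, 0.2005]
orientation: [-0.001, -0.251, 0.968, -0.001]
wrist_force: [0.5, -0.9, -1.0]
grip_width: 0.707
grip_force: 0.0
red (array([234. , 284.6]), 79, [231, 277, 7, 16]) [0.4303 0.2083] ang 172.4 r 0.161
finger ang 230.9 r 0.221 yaw 209.1700221626879
scene (array([322.8, 174. ]), 41, [318, 170, 11, 8]) [0.4372 0.209 ] ang 171.8 r 0.154
top (array([234. , 284.5]), 78, [231, 277, 7, 16]) [0.4306 0.2083] ang 172.4 r 0.161
wrist (array([507.7, 301.5]), 678, [489, 284, 38, 37]) [0.4311 0.2067] ang 172.9 r 0.16
red (array([234. , 284.5]), 78, [231, 277, 7, 16]) [0.4306 0.2083] ang 172.4 r 0.161
finger ang 230.3 r 0.218 yaw 209.5434750548057
arrow (array([21.1, 31.6]), 125, [16, 20, 10, 22]) [0.40147061 0.2074218 ] 173.8177357860263
```

View pics/t2.png

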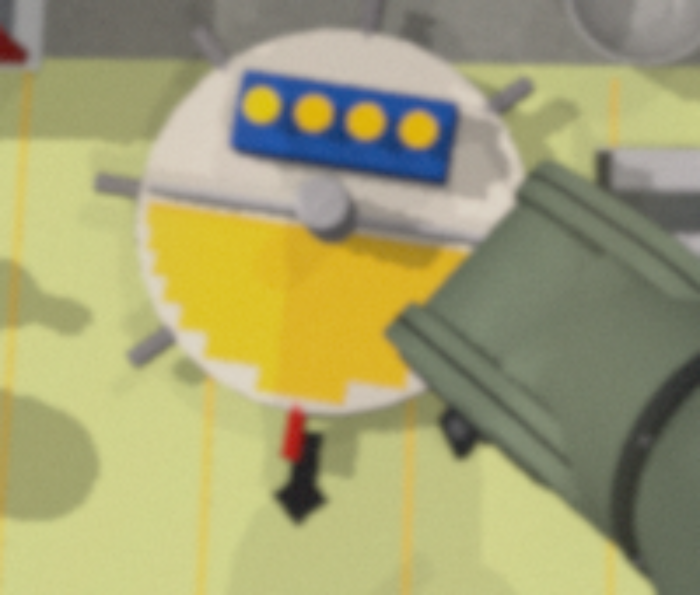

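Top crop: the red tab at (293,435) lies over the arrow (300,480), about 4 mm off, which is fine. The yellow half faces front and is empty. Next is jar A.

```bash
cat > jl.py <<'E'
from h import *
from go import yaw
import sys
for n in sys.argv[1:] or ['wrist','top','scene']:
    T=snapshot(n)
    for b in blobs(mask(T['color'],173,8,130,60),150 if n!='wrist' else 600):
        X=onz(T,b[0],.06 if n=='wrist' else .054)
        if .2<X[0]<.75 and abs(X[1])<.5: print(n,b,X[:2].round(4))
E
python3 jl.py; python3 go.py .4495 -.031 .1 206
```

```text
wrist (array([ 9.8, 18.3]), 729, [0, 0, 28, 38]) [ 0.4273 -0.241 ]
wrist (array([265. , 193.8]), 3593, [232, 160, 67, 68]) [ 0.4482 -0.0305]
wrist (array([506.7, 301.5]), 675, [488, 284, 38, 37]) [0.4283 0.1895]
top (array([454. , 279.1]), 352, [444, 269, 21, 21]) [ 0.449  -0.3445]
scene (array([281. , 230.9]), 256, [272, 223, 19, 17]) [ 0.4523 -0.0305]
scene (array([325.7, 293. ]), 783, [310, 276, 36, 37]) [ 0.658  -0.1196]
scene (array([220.7, 290.7]), 315, [211, 281, 21, 20]) [ 0.4245 -0.2675]
scene (array([210.6, 318.8]), 343, [201, 309, 21, 21]) [ 0.4513 -0.3438]
t 8.6 pos [0.4506 0.0188 0.2008] yaw -150.5 F [0.1 0.8 0.3] grip 0.99 0.0
need units [ 0.85 -1.43  3.36] turn 0.062
```

```bash
python3 -m crank '[[0.43,-0.72,0,0,85],[0.42,-0.71,0.5,0,85],[0,0,1,0,85],[0,0,1,0,85],[0,0,0,0,85]]' >/dev/null
python3 go.py .4495 -.031 .015 206; python3 jl.py wrist
```

```text
t 9.02 pos [ 0.4479 -0.0318  0.1224] yaw -150.5 F [-1.1 -0.8 -0.5] grip 1.0 0.0
need units [-0.07 -0.01  3.58] turn 0.061
wrist (array([318.8, 256.8]), 6092, [275, 213, 89, 88]) [ 0.4478 -0.0317]
```

```bash
python3 -m crank '[[0,0,1,0,85],[0,0,1,0,85],[0,0,1,0,85],[0,0,0.55,0,85],[0,0,0,0,85]]' 
python3 -m crank '[[0,0,0,0,40],[0,0,0,0,40],[0,0,0,0,40],[0,0,0,0,40],[0,0,0,0,40]]' 40
python3 -m crank '[[0,0,0,0,40],[0,0,-1,0,40],[0,0,-1,0,40],[0,0,-1,0,40],[0,0,-1,0,40]]'
python3 -m crank '[[0,0,-1,0,40],[0,0,0,0,40]]'
python3 go.py .5484 .2724 .16 206
```

```text
time_s: 9.48
position: [0.4498, -0.0312, 0.0184]
orientation: [-0.0, -0.255, 0.967, -0.0]
wrist_force: [0.2, 0.2, -0.1]
grip_width: 0.996
grip_force: 0.0
time_s: 9.9
position: [0.4505, -0.0317, 0.021]
orientation: [0.001, -0.254, 0.967, -0.0]
wrist_force: [-1.1, 1.7, 14.3]
grip_width: 0.631
grip_force: 39.1
time_s: 10.32
position: [0.4489, -0.0316, 0.142]
orientation: [-0.0, -0.255, 0.967, 0.0]
wrist_force: [1.0, -1.8, -1.6]
grip_width: 0.632
grip_force: 44.1
time_s: 10.48
position: [0.4505, -0.0316, 0.1747]
orientation: [0.003, -0.254, 0.967, -0.001]
wrist_force: [1.3, 0.5, -2.9]
grip_width: 0.63
grip_force: 44.3
t 10.48 pos [ 0.4505 -0.0316  0.1747] yaw -150.5 F [ 1.3  0.5 -2.9] grip 0.63 44.3
need units [-7.82  7.22  0.51] turn 0.060
```

```bash
python3 -m crank '[[-0.78,0.72,0,0,40],[-0.78,0.72,0,0,40],[-0.78,0.72,0,0,40],[-0.78,0.72,0,0,40],[-0.78,0.72,0,0,40]]'>/dev/null
python3 -m crank '[[-0.78,0.72,0,0,40],[-0.78,0.72,0,0,40],[-0.78,0.72,0,0.03,40],[-0.78,0.72,0,0.03,40],[-0.78,0.72,0,0,40]]'>/dev/null
python3 -m crank '[[0,0,0,0,40],[0,0,1,0,40],[0,0,1,0,40],[0,0,0,0,40]]'
python3 go.py .5484 .2724 .059 206
```

```text
time_s: 11.65
position: [0.5479, 0.2689, 0.1055]
orientation: [-0.003, -0.225, 0.974, -0.001]
wrist_force: [-1.1, -0.6, -4.4]
grip_width: 0.633
grip_force: 44.1
t 11.65 pos [0.5479 0.2689 0.1055] yaw -153.9 F [-1.1 -0.6 -4.4] grip 0.63 44.1
need units [-0.08  0.1   1.55] turn 0.001
```

```bash
python3 -m crank '[[0,0,0.8,0,40],[0,0,0.5,0,40],[0,0,0.2,0,40],[0,0,0,0,40],[0,0,0,0,40]]'
python3 go.py .5484 .2724 .059 206
```

```text
time_s: 12.07
position: [0.5501, 0.2707, 0.0658]
orientation: [0.0, -0.225, 0.974, 0.0]
wrist_force: [-0.3, -0.6, -2.4]
grip_width: 0.629
grip_force: 44.3
t 12.07 pos [0.5501 0.2707 0.0658] yaw -154.0 F [-0.3 -0.6 -2.4] grip 0.63 44.3
need units [0.02 0.08 0.23] turn 0.000
```

```bash
python3 -m crank '[[0,0,0.15,0,40],[0,0,0.05,0,40],[0,0,0,0,40]]'
python3 -m crank '[[0,0,0.05,0,40],[0,0,0.05,0,40],[0,0,0,0,40]]'
```

```text
time_s: 12.32
position: [0.5498, 0.2704, 0.0585]
orientation: [0.0, -0.225, 0.974, 0.0]
wrist_force: [-0.5, 1.0, -2.8]
grip_width: 0.633
grip_force: 44.3
time_s: 12.57
position: [0.5505, 0.271, 0.057]
orientation: [0.001, -0.225, 0.974, 0.0]
wrist_force: [-3.1, -1.6, 20.5]
grip_width: 0.629
grip_force: 45.0
```

```bash
python3 -m crank '[[0,0,-0.06,0,40],[0,0,0,0,62],[0,0,0,0,70],[0,0,0,0,78],[0,0,0,0,85]]'
python3 -m crank '[[0,0,0,0,85],[0,0,-0.7,0,85],[0,0,-1,0,85],[0,0,-1,0,85],[0,0,-1,0,85]]'
python3 -m crank '[[0,0,-0.5,0,85],[0,0,0,0,85]]'
python3 jl.py; python3 go.py .4215 -.266 .15 90
```

```text
time_s: 12.98
position: [0.5497, 0.2704, 0.057]
orientation: [-0.0, -0.225, 0.974, 0.0]
wrist_force: [0.0, -0.9, -0.2]
grip_width: 0.993
grip_force: 0.0
time_s: 13.4
position: [0.5494, 0.2704, 0.1693]
orientation: [-0.0, -0.225, 0.974, 0.0]
wrist_force: [0.4, 0.8, 0.1]
grip_width: 0.995
grip_force: 0.0
time_s: 13.57
position: [0.5505, 0.2712, 0.1864]
orientation: [0.002, -0.225, 0.974, 0.001]
wrist_force: [-0.0, 0.4, -0.2]
grip_width: 0.993
grip_force: 0.0
wrist (array([318.2,  46.8]), 1021, [299, 21, 39, 53]) [0.4368 0.2153]
wrist (array([319. , 238.6]), 4788, [281, 200, 78, 78]) [0.5562 0.2742]
top (array([453.9, 279.1]), 351, [444, 269, 21, 21]) [ 0.449  -0.3443]
top (array([423.5, 289.5]), 347, [413, 280, 22, 20]) [ 0.4222 -0.2673]
scene (array([368.2, 166.8]), 235, [359, 159, 19, 17]) [0.5422 0.296 ]
scene (array([325.8, 293. ]), 781, [310, 276, 36, 37]) [ 0.6582 -0.1194]
scene (array([220.7, 290.7]), 315, [211, 281, 20, 20]) [ 0.4245 -0.2675]
scene (array([210.6, 318.8]), 346, [201, 309, 21, 21]) [ 0.4513 -0.3438]
t 13.72 pos [0.5496 0.2702 0.1824] yaw -154.0 F [-0.6 -0.2  0.5] grip 1.0 0.0
need units [ 11.68 -14.19   1.09] turn 2.025
```

```bash
for i in 1 2 3; do python3 -m crank '[[0.78,-0.945,0,0,85],[0.78,-0.945,0,0,85],[0.78,-0.945,0,0,85],[0.78,-0.945,0,0,85],[0.78,-0.945,0,0,85]]'>/dev/null; done
for i in 1 2 3; do python3 -m crank '[[0,0,0,0.124,85],[0,0,0,0.124,85],[0,0,0,0.124,85],[0,0,0,0.124,85],[0,0,0,0.124,85]]'>/dev/null; done
python3 -m crank '[[0,0,0,0.124,85],[0,0,0,0.124,85],[0,0,0,0,85],[0,0,0,0,85]]'
python3 jl.py;python3 go.py .4220 -.267 .022 85
python3 - <<'E'
from h import *
p=snapshot('wrist');cv2.imwrite('pics/w3.png',p['color'])
E
```

```text
time_s: 16.55
position: [0.4207, -0.2655, 0.1824]
orientation: [-0.001, 0.734, 0.679, -0.0]
wrist_force: [0.5, 0.0, 0.2]
grip_width: 0.99
grip_force: 0.0
wrist (array([320.2, 232.1]), 3810, [286, 197, 70, 70]) [ 0.4221 -0.2649]
wrist (array([360.6, 320.1]), 3292, [328, 288, 66, 65]) [ 0.4488 -0.3401]
top (array([221.5, 235.6]), 341, [211, 226, 22, 21]) [0.5525 0.2415]
top (array([423.6, 289.6]), 357, [413, 280, 22, 21]) [ 0.422  -0.2675]
scene (array([361.2, 174.5]), 232, [353, 167, 18, 16]) [0.5393 0.2601]
scene (array([326.2, 293.6]), 750, [310, 276, 36, 37]) [ 0.66   -0.1203]
scene (array([220.7, 290.6]), 316, [211, 281, 21, 20]) [ 0.4244 -0.2673]
scene (array([210.6, 318.8]), 346, [201, 309, 21, 21]) [ 0.4513 -0.3438]
t 16.7 pos [ 0.4207 -0.2657  0.1827] yaw 85.4 F [ 0.1  0.  -0.5] grip 1.0 0.0
need units [-0.04  0.05  5.36] turn 0.008
```

View pics/w3.png

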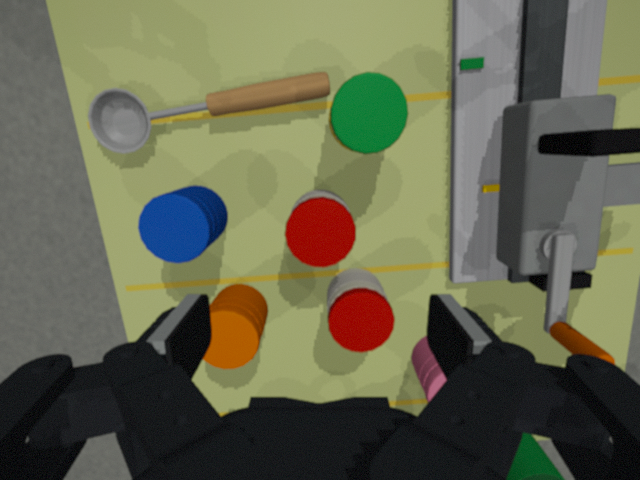

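Wrist view: jar B at (320,232) is centred under the tool and jar C is at (360,320). The fingers clear blue (180,225) and orange (235,325). Meanwhile jar A on the disc has been knocked about 3 cm, from scene (368,167) to (361,174). I'll re-measure it after picking B.

```bash
python3 -m crank '[[0,0.05,1,0,85],[0,0,1,0,85],[0,0,1,0,85],[0,0,1,0,85],[0,0,1,0,85]]' >/dev/null
python3 -m crank '[[0,0,0.3,0,85],[0,0,0,0,85],[0,0,0,0,85]]' 
python3 -m crank '[[0,0,0,0,40],[0,0,0,0,40],[0,0,0,0,40],[0,0,0,0,40],[0,0,0,0,40]]' 40
python3 -m crank '[[0,0,0,0,40],[0,0,-1,0,40],[0,0,-1,0,40],[0,0,-1,0,40],[0,0,-1,0,40]]'
python3 -m crank '[[0,0,-1,0,40],[0,0,-0.3,0,40],[0,0,0,0,40]]'
python3 go.py .4957 .1986 .16 83
python3 - <<'E'
from h import *
from ct import C,ang
T=snapshot('top');S=snapshot('scene')
a=[b[0] for b in blobs(mask(T['color'],173,8,130),150) if 190<b[0][0]<300 and b[0][1]>190]
c=[b[0] for b in blobs(mask(S['color'],173,8,130),150) if 320<b[0][0]<420 and 140<b[0][1]<240]
for u in a:
  print(u,onz(T,u,.096))
  for w in c: print(w,tri(T,u,S,w),onz(S,w,.089))
E
```

```text
time_s: 17.42
position: [0.4225, -0.2659, 0.0248]
orientation: [-0.0, 0.736, 0.677, 0.0]
wrist_force: [0.1, -0.7, 0.4]
grip_width: 0.998
grip_force: 0.0
time_s: 17.83
position: [0.4228, -0.2662, 0.0254]
orientation: [0.001, 0.736, 0.677, 0.0]
wrist_force: [-2.2, -0.2, 14.7]
grip_width: 0.633
grip_force: 39.0
time_s: 18.25
position: [0.4221, -0.2657, 0.1462]
orientation: [0.0, 0.736, 0.677, 0.0]
wrist_force: [0.6, -0.8, -3.4]
grip_width: 0.627
grip_force: 44.2
time_s: 18.5
position: [0.423, -0.2663, 0.1854]
orientation: [0.002, 0.736, 0.677, 0.001]
wrist_force: [0.1, 0.3, -3.2]
grip_width: 0.63
grip_force: 44.5
t 18.5 pos [ 0.423  -0.2663  0.1854] yaw 85.2 F [ 0.1  0.3 -3.2] grip 0.63 44.5
need units [15.65  1.12  0.82] turn 0.039
red (array([221.5, 235.6]), 349, [211, 226, 22, 21]) [0.5554 0.2449] ang 120.8 r 0.067
red (array([233.4, 284. ]), 80, [230, 276, 7, 16]) [0.4318 0.2099] ang 171.8 r 0.16
finger ang 249.7 r 0.483 yaw 85.233029726062
[221.5 235.5] [0.54592125 0.23345735 0.096     ]
[361.2 174.5] (array([0.54834863, 0.23608444, 0.08825594]), np.float64(0.0031708405987341446)) [0.54955841 0.23691701 0.089     ]
```

Jar A is now at (0.547,0.235), still validly in the yellow half and clear of wall and hub, so I leave it. I shift B's target to (0.498,0.180) and C's to (0.524,0.110) for clearance.

```bash
for i in 1 2 3; do python3 -m crank '[[1,0.083,0,0,40],[1,0.083,0,0,40],[1,0.083,0,0,40],[1,0.083,0,0.01,40],[1,0.083,0,0.01,40]]'>/dev/null; done
python3 -m crank '[[0,0,0,0,40],[0,0,1,0,40],[0,0,1,0,40],[0,0,0,0,40],[0,0,0,0,40]]'
python3 go.py .4981 .1797 .063 82
python3 jl.py top scene
```

```text
time_s: 20.32
position: [0.5058, 0.1773, 0.1219]
orientation: [-0.001, 0.756, 0.655, -0.002]
wrist_force: [0.8, -1.0, -2.0]
grip_width: 0.626
grip_force: 44.3
t 20.32 pos [0.5058 0.1773 0.1219] yaw 81.8 F [ 0.8 -1.  -2. ] grip 0.63 44.3
need units [ 0.05 -0.26  1.96] turn -0.003
top (array([453.9, 279.1]), 352, [444, 269, 21, 21]) [ 0.449  -0.3443]
scene (array([337.5, 170.1]), 195, [330, 161, 16, 18]) [0.4724 0.2343]
scene (array([362.9, 175.7]), 170, [354, 167, 17, 16]) [0.5457 0.2592]
scene (array([325.7, 293. ]), 782, [310, 276, 36, 37]) [ 0.658  -0.1196]
scene (array([210.6, 318.8]), 343, [201, 309, 21, 21]) [ 0.4513 -0.3438]
```

```bash
python3 -m crank '[[0.05,-0.26,0.8,0,40],[0,0,0.6,0,40],[0,0,0.4,0,40],[0,0,0,0,40],[0,0,0,0,40]]'
python3 -m crank '[[0,0,0.06,0,40],[0,0,0.04,0,40],[0,0,0,0,40]]'
python3 -m crank '[[0,0,0.05,0,40],[0,0,0,0,40]]'
```

```text
time_s: 20.83
position: [0.4996, 0.1804, 0.0701]
orientation: [0.0, 0.756, 0.655, 0.0]
wrist_force: [0.1, 0.7, -2.2]
grip_width: 0.631
grip_force: 44.4
time_s: 21.08
position: [0.4995, 0.1804, 0.0667]
orientation: [0.0, 0.756, 0.655, 0.0]
wrist_force: [0.7, -0.4, -3.3]
grip_width: 0.631
grip_force: 44.4
time_s: 21.25
position: [0.4992, 0.1803, 0.0647]
orientation: [-0.0, 0.756, 0.655, 0.0]
wrist_force: [-0.7, -0.5, -2.6]
grip_width: 0.629
grip_force: 44.4
```

```bash
python3 -m crank '[[0,0,0.06,0,40],[0,0,0,0,40],[0,0,0,0,40]]'
python3 -m crank '[[0,0,0.03,0,40],[0,0,0,0,40],[0,0,0,0,40]]'
```

```text
time_s: 21.5
position: [0.4991, 0.1803, 0.0627]
orientation: [-0.0, 0.756, 0.655, -0.0]
wrist_force: [-0.5, -0.1, -3.0]
grip_width: 0.629
grip_force: 44.4
time_s: 21.75
position: [0.4991, 0.1803, 0.0619]
orientation: [-0.0, 0.756, 0.655, -0.0]
wrist_force: [-0.2, -0.2, -3.3]
grip_width: 0.629
grip_force: 44.4
```

```bash
python3 -m crank '[[0,0,0.03,0,40],[0,0,0.03,0,40],[0,0,0,0,40],[0,0,0,0,40]]'
```

```text
time_s: 22.08
position: [0.4992, 0.1806, 0.0613]
orientation: [0.0, 0.756, 0.655, 0.0]
wrist_force: [-7.4, -0.5, 28.2]
grip_width: 0.631
grip_force: 46.6
```

Contact. I release to 74 mm (A is near), rise, and go to C.

```bash
python3 -m crank '[[0,0,-0.04,0,40],[0,0,0,0,62],[0,0,0,0,68],[0,0,0,0,74],[0,0,0,0,74]]'
python3 -m crank '[[0,0,0,0,74],[0,0,-0.7,0,74],[0,0,-1,0,74],[0,0,-1,0,74],[0,0,-1,0,85]]'
python3 -m crank '[[0,0,-0.4,0,85],[0,0,0,0,85]]' >/dev/null
python3 jl.py; python3 ct.py; python3 go.py .4487 -.3435 .18 107
```

```text
time_s: 22.5
position: [0.4991, 0.1803, 0.0611]
orientation: [-0.0, 0.756, 0.655, -0.0]
wrist_force: [-0.4, 0.3, -0.2]
grip_width: 0.864
grip_force: 0.0
time_s: 22.92
position: [0.4989, 0.1802, 0.1736]
orientation: [-0.0, 0.756, 0.655, -0.0]
wrist_force: [0.2, 0.6, 0.5]
grip_width: 0.985
grip_force: 0.0
wrist (array([377.9, 147.3]), 5697, [336, 105, 85, 86]) [0.5521 0.2364]
wrist (array([229.4, 198.3]), 766, [207, 190, 46, 18]) [0.4387 0.2155]
wrist (array([315.8, 242.6]), 4750, [277, 204, 78, 78]) [0.4975 0.1724]
top (array([454. , 279.1]), 352, [444, 269, 21, 21]) [ 0.449  -0.3445]
scene (array([361.2, 174.5]), 235, [353, 167, 18, 16]) [0.5393 0.2601]
scene (array([334.4, 179.3]), 289, [318, 170, 28, 19]) [0.4825 0.201 ]
scene (array([325.8, 293.1]), 780, [310, 276, 36, 37]) [ 0.6583 -0.1196]
scene (array([210.6, 318.8]), 341, [201, 309, 21, 21]) [ 0.4513 -0.3438]
finger ang 184.3 r 0.091 yaw 81.81088054103854
t 23.28 pos [0.4988 0.1801 0.1833] yaw 81.8 F [ 0.1 -0.   0.1] grip 1.0 0.0
need units [-17.51   0.83   0.12] turn -0.440
```

```bash
for i in 1 2 3; do python3 -m crank '[[-0.97,0.046,0,0,85],[-0.97,0.046,0,0,85],[-0.97,0.046,0,0,85],[-0.97,0.046,0,0,85],[-0.97,0.046,0,0,85]]'>/dev/null; done
python3 -m crank '[[-0.97,0.046,0,0,85],[-0.97,0.046,0,0,85],[-0.97,0.046,0,0,85],[0,0,0,-0.11,85],[0,0,0,-0.11,85]]'>/dev/null
python3 -m crank '[[0,0,0,-0.11,85],[0,0,0,-0.11,85],[0,0,0,0,85],[0,0,0,0,85]]'>/dev/null
python3 jl.py;python3 go.py .4487 -.3435 .025 107
```

```text
wrist (array([318. , 232.8]), 3764, [283, 199, 70, 69]) [ 0.4487 -0.3417]
top (array([221.5, 235.6]), 343, [211, 226, 22, 21]) [0.5525 0.2415]
top (array([244. , 255.3]), 356, [234, 245, 21, 22]) [0.503 0.183]
top (array([454. , 279.1]), 352, [444, 269, 21, 21]) [ 0.449  -0.3445]
scene (array([361.2, 174.5]), 234, [353, 167, 18, 16]) [0.5393 0.2601]
scene (array([334.5, 179.2]), 285, [318, 170, 28, 19]) [0.4826 0.2014]
scene (array([326.1, 293.4]), 754, [310, 276, 36, 37]) [ 0.6595 -0.1199]
scene (array([210.6, 319. ]), 340, [201, 309, 21, 21]) [ 0.4517 -0.3442]
t 25.43 pos [ 0.4491 -0.3416  0.1839] yaw 106.9 F [-0.5  0.5  0.5] grip 1.0 0.0
need units [-0.06 -0.03  5.3 ] turn -0.003
```

```bash
python3 -m crank '[[-0.05,0,1,0,85],[0,0,1,0,85],[0,0,1,0,85],[0,0,1,0,85],[0,0,1,0,85]]' >/dev/null
python3 -m crank '[[0,0,0.25,0,85],[0,0,0,0,85],[0,0,0,0,85]]' 
python3 -m crank '[[0,0,0,0,40],[0,0,0,0,40],[0,0,0,0,40],[0,0,0,0,40],[0,0,0,0,40]]' 40
python3 -m crank '[[0,0,0,0,40],[0,0,-1,0,40],[0,0,-1,0,40],[0,0,-1,0,40],[0,0,-1,0,40]]'
python3 -m crank '[[0,0,-1,0,40],[0,0,-0.3,0,40],[0,0,0,-0.12,40],[0,0,0,-0.12,40],[0,0,0,-0.12,40]]'
python3 -m crank '[[0,0,0,-0.12,40],[0,0,0,-0.12,40],[0,0,0,0,40],[0,0,0,0,40]]'
python3 go.py .5237 .1104 .19 142
```

```text
time_s: 26.1
position: [0.4499, -0.3432, 0.0277]
orientation: [0.0, 0.595, 0.804, -0.0]
wrist_force: [-0.7, 0.2, 0.5]
grip_width: 0.995
grip_force: 0.0
time_s: 26.52
position: [0.45, -0.3437, 0.0282]
orientation: [0.001, 0.595, 0.804, -0.0]
wrist_force: [-1.5, 0.2, 13.2]
grip_width: 0.628
grip_force: 39.4
time_s: 26.93
position: [0.4493, -0.343, 0.1488]
orientation: [0.0, 0.595, 0.804, 0.0]
wrist_force: [-0.1, -0.7, -2.4]
grip_width: 0.627
grip_force: 43.8
time_s: 27.35
position: [0.4494, -0.3431, 0.1861]
orientation: [0.0, 0.439, 0.899, -0.0]
wrist_force: [0.2, -1.0, -2.4]
grip_width: 0.629
grip_force: 43.9
time_s: 27.68
position: [0.4493, -0.3432, 0.1857]
orientation: [-0.0, 0.333, 0.943, 0.0]
wrist_force: [0.3, -0.9, -2.0]
grip_width: 0.63
grip_force: 43.9
t 27.68 pos [ 0.4493 -0.3432  0.1857] yaw 141.2 F [ 0.3 -0.9 -2. ] grip 0.63 43.9
need units [ 7.55 13.33 -0.14] turn -0.015
```

```bash
for i in 1 2 3; do python3 -m crank '[[0.503,0.889,0,0,40],[0.503,0.889,0,0,40],[0.503,0.889,0,0,40],[0.503,0.889,0,0,40],[0.503,0.889,0,0,40]]'>/dev/null; done
python3 -m crank '[[0,0,0,0,40],[0,0,1,0,40],[0,0,1,0,40],[0,0,0,0,40],[0,0,0,0,40]]'
python3 go.py .5237 .1104 .066 142
```

```text
time_s: 29.35
position: [0.5219, 0.1107, 0.1257]
orientation: [-0.001, 0.332, 0.943, -0.001]
wrist_force: [0.4, 0.4, -1.7]
grip_width: 0.635
grip_force: 43.8
t 29.35 pos [0.5219 0.1107 0.1257] yaw 141.2 F [ 0.4  0.4 -1.7] grip 0.63 43.8
need units [-0.06  0.03  1.99] turn -0.013
```

```bash
python3 -m crank '[[-0.05,0,0.8,0,40],[0,0,0.7,0,40],[0,0,0.45,0,40],[0,0,0,0,40],[0,0,0,0,40]]'
python3 -m crank '[[0,0,0.06,0,40],[0,0,0.05,0,40],[0,0,0,0,40],[0,0,0,0,40]]'
```

```text
time_s: 29.77
position: [0.524, 0.1099, 0.0687]
orientation: [0.0, 0.331, 0.944, 0.0]
wrist_force: [0.0, -0.5, -2.6]
grip_width: 0.632
grip_force: 44.0
time_s: 30.1
position: [0.5237, 0.1098, 0.0645]
orientation: [0.0, 0.331, 0.944, 0.0]
wrist_force: [0.3, -0.2, -1.6]
grip_width: 0.626
grip_force: 44.0
```

```bash
python3 -m crank '[[0,0,0.05,0,40],[0,0,0,0,40],[0,0,0,0,40]]'
```

```text
time_s: 30.35
position: [0.5236, 0.1092, 0.0637]
orientation: [0.001, 0.331, 0.944, -0.0]
wrist_force: [-5.4, -5.4, 23.1]
grip_width: 0.629
grip_force: 46.0
```

```bash
python3 -m crank '[[0,0,-0.04,0,40],[0,0,0,0,62],[0,0,0,0,70],[0,0,0,0,76],[0,0,0,0,76]]'
python3 -m crank '[[0,0,0,0,76],[0,0,-0.7,0,76],[0,0,-1,0,76],[0,0,-1,0,76],[0,0,-1,0,40]]'
python3 -m crank '[[0,-1,-0.4,0,0],[0,-1,0,0,0],[0,-1,0,0,0],[0,-1,0,0,0],[0,-1,0,0,0]]'
python3 -m crank '[[-0.5,-1,-0.4,0,0],[-0.5,-1,0,0,0],[-0.5,-1,0,0,0],[0,0,0,0,0],[0,0,0,0,0]]'
python3 ct.py
python3 - <<'E'
from h import *
from ct import C,ang
T=snapshot('top');S=snapshot('scene')
cv2.imwrite('pics/t3.png',cv2.resize(T['color'][140:320,180:520],None,fx=2.3,fy=2.3))
f=np.array([np.cos(np.radians(172.4)),np.sin(np.radians(172.4))]);l=np.array([-f[1],f[0]])*-1
for b in blobs(mask(T['color'],173,8,130),150):
    X=onz(T,b[0],.093)[:2]
    if np.linalg.norm(X-C)<.15: print('jar',X.round(4),'f',((X-C)@f).round(4),'l',((X-C)@l).round(4),'r',np.linalg.norm(X-C).round(4))
# pointer, mark, knob
ye=blobs(mask(T['color'],15,30,140,90)[225:250,395:430],4);print('ptr px',ye)
gr=blobs(mask(T['color'],50,85,90,40)[228:255,360:390],4);print('mark px',gr)
ye=blobs(mask(S['color'],15,30,140,90),3);print([b for b in ye if 250<b[0][0]<320 and 270<b[0][1]<350])
gr=blobs(mask(S['color'],50,85,90,40),4);print([b for b in gr if 250<b[0][0]<320 and 270<b[0][1]<350])
E
```

```text
time_s: 30.77
position: [0.5235, 0.1098, 0.0636]
orientation: [-0.0, 0.331, 0.944, 0.0]
wrist_force: [0.3, -0.6, 0.3]
grip_width: 0.887
grip_force: 0.0
time_s: 31.18
position: [0.5231, 0.1098, 0.176]
orientation: [-0.0, 0.33, 0.944, 0.0]
wrist_force: [0.3, -0.4, 0.3]
grip_width: 0.764
grip_force: 0.0
time_s: 31.6
position: [0.4288, -0.0083, 0.1868]
orientation: [0.0, 0.33, 0.944, 0.0]
wrist_force: [0.7, -0.5, -0.8]
grip_width: 0.03
grip_force: 0.0
time_s: 32.02
position: [0.4085, -0.1072, 0.1986]
orientation: [-0.0, 0.332, 0.943, -0.0]
wrist_force: [0.0, 0.3, -0.7]
grip_width: -0.003
grip_force: 0.0
red (array([221.6, 235.7]), 344, [212, 226, 21, 21]) [0.5552 0.2447] ang 121.1 r 0.067
red (array([272.8, 245.9]), 345, [263, 236, 21, 21]) [0.5303 0.1128] ang 231.2 r 0.095
red (array([244.2, 255.3]), 359, [234, 245, 22, 22]) [0.5052 0.1851] ang 181.3 r 0.085
red (array([233.7, 284.1]), 76, [231, 276, 6, 16]) [0.4316 0.2091] ang 172.0 r 0.16
finger ang 238.3 r 0.344 yaw 141.33479637006914
red (array([221.6, 235.7]), 347, [211, 226, 22, 21]) [0.5552 0.2447] ang 121.1 r 0.067
red (array([272.8, 245.9]), 346, [263, 236, 21, 21]) [0.5303 0.1128] ang 231.2 r 0.095
red (array([244.2, 255.3]), 359, [234, 245, 22, 22]) [0.5052 0.1851] ang 181.3 r 0.085
red (array([233.7, 284.2]), 76, [231, 276, 7, 16]) [0.4313 0.2091] ang 172.1 r 0.16
finger ang 238.2 r 0.344 yaw 141.42020492340208
jar [0.5459 0.2338] f 0.0499 l 0.0405 r 0.0643
jar [0.5222 0.1081] f 0.0568 l -0.0872 r 0.1041
jar [0.4985 0.1775] f 0.0894 l -0.0215 r 0.092
ptr px [(array([17.2,  8.6]), 5, [17, 7, 2, 4])]
mark px [(array([14.4, 12.5]), 10, [14, 10, 2, 6])]
[(array([258.9, 286.8]), 73, [245, 280, 33, 13]), (array([254.7, 345. ]), 3, [254, 344, 2, 3])]
[(array([252.1, 274.4]), 302, [243, 265, 20, 20]), (array([286.7, 287.6]), 15, [284, 286, 6, 4])]
```

View pics/t3.png

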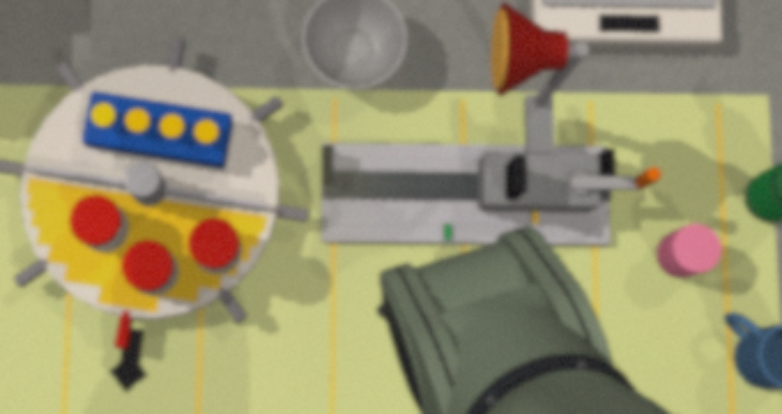

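Top crop: the three red jars stand on yellow at (97,220), (149,265) and (213,244), with the tab over the arrow. The carriage fin is at (516,175), the orange knob at (649,177), the pointer at (536,216) and the mark at (448,232). Now I look at the lamp from two wrist poses.

```bash
python3 -m crank '[[0,0,0,0.111,30],[0,0,0,0.111,30],[0,0,0,0.111,30],[0,0,0,0.111,30],[0,0,0,0.111,30]]'>/dev/null
python3 -m crank '[[0,0,0,0.111,30],[0,0,0,0.111,30],[0,0,0,0.111,30],[-1,0,0,0,30],[-1,0,0,0,30]]'>/dev/null
python3 -m crank '[[-1,0.4,-0.2,0,30],[-1,0.4,-0.2,0,30],[-1,0.4,-0.2,0,30],[-1,0.4,-0.2,0,30],[-1,0.4,-0.2,0,30]]'>/dev/null
python3 -m crank '[[-0.5,0,0,0,30],[0,0,0,0,30],[0,0,0,0,30]]'
python3 - <<'E'
from h import *
import pickle
p=snapshot('wrist');cv2.imwrite('pics/w4.png',p['color']);pickle.dump(p,open('w4.pkl','wb'));s=state()
print('cam offset in tool',(rot(s['orientation']).T@(np.array(p['position'])-s['position'])).round(3))
E
python3 -m crank '[[-0.9,0.8,0,0,30],[-0.9,0.8,0,0,30],[0,0,0,0,30],[0,0,0,0,30],[0,0,0,0,30]]'
python3 - <<'E'
from h import *
import pickle
p=snapshot('wrist');cv2.imwrite('pics/w5.png',p['color']);pickle.dump(p,open('w5.pkl','wb'))
E
```

```text
time_s: 33.72
position: [0.4712, -0.3296, 0.2282]
orientation: [-0.0, 0.704, 0.71, 0.0]
wrist_force: [0.4, 0.8, 0.0]
grip_width: 0.35
grip_force: 0.0
cam offset in tool [ 0.065  0.    -0.142]
time_s: 34.18
position: [0.5189, -0.3816, 0.2284]
orientation: [-0.001, 0.703, 0.711, 0.0]
wrist_force: [-0.1, 0.6, 0.1]
grip_width: 0.35
grip_force: 0.0
```

View pics/w4.png

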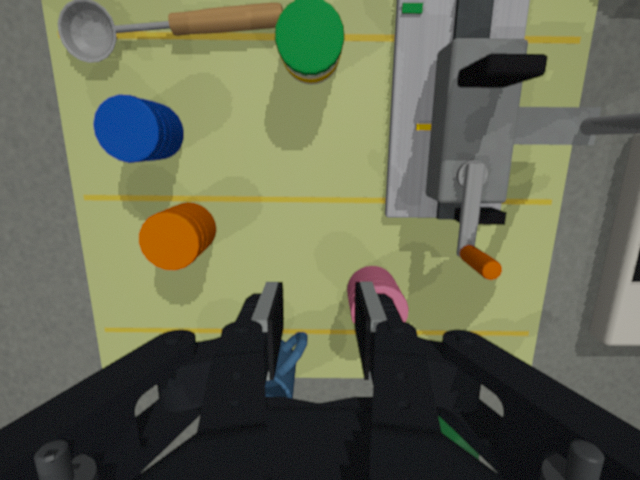

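View pics/w5.png

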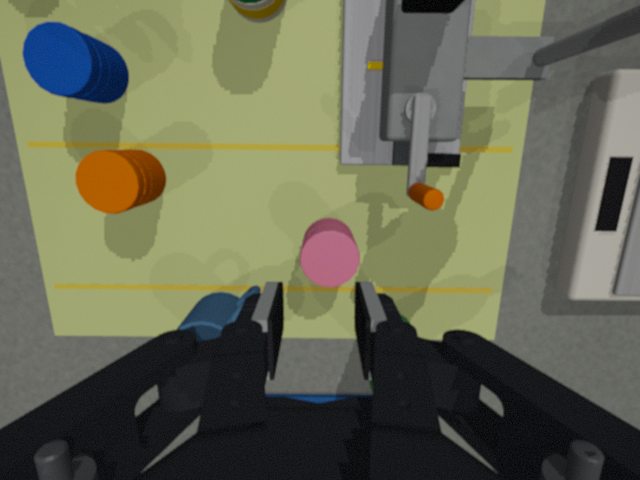

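Wrist views: knob top at (492,270)/(434,198), pivot at (473,174)/(421,105), pointer tip at (417,127)/(369,66), and the mark at (412,8) in the first only.

```bash
python3 - <<'E'
from h import *
import pickle
a=pickle.load(open('w4.pkl','rb'));b=pickle.load(open('w5.pkl','rb'))
for n,u,w in [('knobtop',(492,270),(434,198)),('pivot',(473,174),(421,105)),('ptr',(417,127),(369,66))]:
    X,e=tri(a,u,b,w);print(n,X.round(4),'gap',round(e,4))
print('knob@.12',onz(a,(492,270),.12),onz(b,(434,198),.12))
print('pivot@.075',onz(a,(473,174),.075),onz(b,(421,105),.075))
print('mark',onz(a,(412,8),.012))
print([ (n,blobs(mask(p['color'],5,16,150),30)) for n,p in (('a',a),('b',b))])
E
python3 go.py .597 -.352 .2 90
```

```text
knobtop [ 0.5985 -0.3523  0.1208] gap 0.0007
pivot [ 0.5974 -0.287   0.0713] gap 0.0011
ptr [ 0.5629 -0.2488  0.0153] gap 0.0003
knob@.12 [ 0.59863323 -0.35275526  0.12      ] [ 0.59905935 -0.3521463   0.12      ]
pivot@.075 [ 0.59535198 -0.28710801  0.075     ] [ 0.59681508 -0.28704541  0.075     ]
mark [ 0.55135025 -0.14941148  0.012     ]
[('a', [(array([177.5, 235.7]), 3572, [139, 203, 77, 67]), (array([480.9, 262. ]), 791, [460, 245, 42, 35])]), ('b', [(array([119.6, 179.4]), 4419, [76, 150, 89, 64]), (array([426.2, 196. ]), 641, [409, 183, 35, 27])])]
t 34.23 pos [ 0.5187 -0.3817  0.2287] yaw 90.6 F [-0.3  0.1  0.1] grip 0.35 0.0
need units [0.96 2.62 0.96] turn 0.011
```

```bash
python3 -m crank '[[0.33,0.88,0,0,36],[0.33,0.88,0.5,0,36],[0.32,0.88,0.5,0,36],[0,0,0.5,0,36],[0,0,0,0,36]]'
python3 go.py .5985 -.3523 .086 90
python3 - <<'E'
from h import *
p=snapshot('wrist');cv2.imwrite('pics/w6.png',p['color'])
for b in blobs(mask(p['color'],5,16,150),30): print(b,onz(p,b[0],.115))
E
```

```text
time_s: 34.65
position: [0.5975, -0.3505, 0.1808]
orientation: [-0.002, 0.703, 0.711, -0.0]
wrist_force: [-1.0, 0.1, -1.0]
grip_width: 0.423
grip_force: 0.0
t 34.65 pos [ 0.5975 -0.3505  0.1808] yaw 90.7 F [-1.   0.1 -1. ] grip 0.42 0.0
need units [-0.07  0.04  3.16] turn 0.012
(array([ 26.6, 218.4]), 3373, [0, 186, 61, 73]) [ 0.42591584 -0.32985702  0.115     ]
(array([321.1, 254.4]), 819, [309, 234, 25, 41]) [ 0.59908748 -0.34961719  0.115     ]
```

View pics/w6.png

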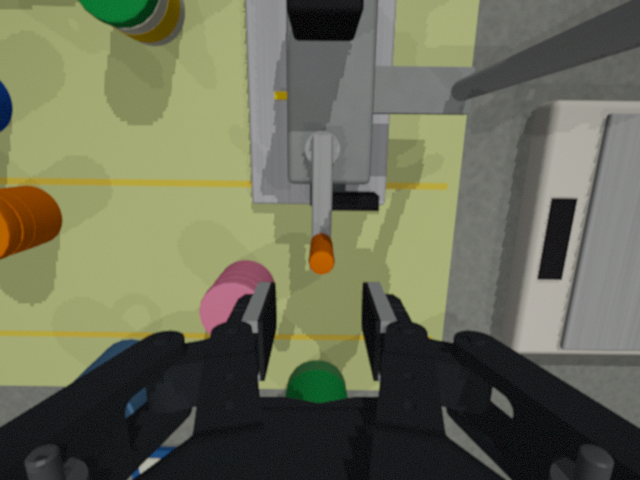

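Knob at (321,262) is centred between the fingers. I descend, cage it loosely, and swing slowly about the pivot.

```bash
python3 -m crank '[[-0.05,0.03,0.9,0,36],[0,0,0.9,0,36],[0,0,0.9,0,36],[0,0,0.4,0,24],[0,0,0,0,22]]'
python3 -m crank '[[0,0,0,0,22],[0,0,0,0,22],[0,0,0,0,22]]'
for i in 1 2 3; do python3 -m crank '[[0.004,-0.13,0,0.06,22],[0.004,-0.13,0,0.06,22],[0.004,-0.13,0,0.06,22],[0.004,-0.13,0,0.06,22],[0.004,-0.13,0,0.06,22]]'; done
python3 go.py .5325 -.287 .086 10
python3 - <<'E'
from h import *
for n,z in(('wrist',.115),('top',.1)):
    p=snapshot(n)
    for b in blobs(mask(p['color'],5,16,150),15): print(n,b,onz(p,b[0],z)[:2].round(4))
E
```

```text
time_s: 35.12
position: [0.5973, -0.3546, 0.0896]
orientation: [-0.001, 0.704, 0.71, -0.001]
wrist_force: [0.6, 0.1, 0.4]
grip_width: 0.254
grip_force: 0.0
time_s: 35.37
position: [0.5992, -0.355, 0.0926]
orientation: [0.001, 0.704, 0.71, 0.0]
wrist_force: [-0.2, -0.1, -0.1]
grip_width: 0.259
grip_force: 0.0
time_s: 35.78
position: [0.5799, -0.3519, 0.092]
orientation: [0.001, 0.803, 0.596, 0.001]
wrist_force: [2.0, -0.3, -0.1]
grip_width: 0.26
grip_force: 0.8
time_s: 36.2
position: [0.5623, -0.3436, 0.092]
orientation: [0.001, 0.883, 0.469, 0.001]
wrist_force: [1.7, -0.6, 0.3]
grip_width: 0.26
grip_force: 0.8
time_s: 36.62
position: [0.548, -0.3306, 0.092]
orientation: [0.001, 0.943, 0.332, 0.001]
wrist_force: [1.0, -1.6, -0.1]
grip_width: 0.254
grip_force: 0.8
t 36.62 pos [ 0.548  -0.3306  0.092 ] yaw 38.8 F [ 1.  -1.6 -0.1] grip 0.25 0.8
need units [ 0.51 -1.46  0.2 ] turn 0.502
wrist (array([326.5, 310.5]), 2709, [306, 270, 44, 79]) [ 0.5556 -0.3282]
top (array([400.2, 161.4]), 95, [397, 143, 6, 37]) [ 0.7384 -0.2057]
top (array([ 91.1, 223.9]), 109, [85, 219, 13, 11]) [0.5701 0.5503]
top (array([218. , 232.5]), 69, [210, 225, 23, 22]) [0.5526 0.2415]
top (array([270.4, 242.6]), 79, [262, 234, 23, 22]) [0.5292 0.1135]
top (array([240.1, 252.2]), 78, [233, 244, 22, 23]) [0.5049 0.1861]
```

```bash
python3 -m crank '[[0.004,-0.13,0,0.06,22],[0.004,-0.13,0,0.06,22],[0.004,-0.13,0,0.06,22],[0.004,-0.13,0,0.06,22],[0.004,-0.13,0,0.06,22]]'
python3 -m crank '[[0.004,-0.13,0,0.06,22],[0.004,-0.13,0,0.06,22],[0.004,-0.13,0,0.06,22],[0.004,-0.09,0,0.04,22],[0,0,0,0,22]]'
python3 - <<'E'
from h import *
s=state();p=snapshot('wrist')
for b in blobs(mask(p['color'],5,16,150),100):
    X=onz(p,b[0],.112)[:2];d=X-[.597,-.287];print(b,X.round(4),'r',np.linalg.norm(d),'open angle',np.radians((270-np.degrees(np.arctan2(d[1],d[0])))%360))
d=s['position'][:2]-[.597,-.287];print('tool ang',np.radians((270-np.degrees(np.arctan2(d[1],d[0])))%360),np.linalg.norm(d))
E
```

```text
time_s: 37.13
position: [0.538, -0.314, 0.0915]
orientation: [0.001, 0.982, 0.188, 0.001]
wrist_force: [-0.7, -1.9, 1.4]
grip_width: 0.257
grip_force: 1.0
time_s: 37.55
position: [0.5343, -0.2994, 0.0913]
orientation: [0.0, 0.997, 0.08, 0.0]
wrist_force: [-0.4, -0.1, -0.3]
grip_width: 0.256
grip_force: 0.0
(array([326.5, 312.5]), 2683, [306, 272, 44, 79]) [ 0.5402 -0.3013] r 0.05860537380004344 open angle 1.32390075803572
tool ang 1.3752282914991316 0.0639439775874094
```

```bash
python3 -m crank '[[0,0,-1,0,30],[0,0,-1,0,30],[0,0,-1,0,40],[0,0,-0.2,0,40],[0,0,0,0,40]]'
python3 - <<'E'
from h import *
T=snapshot('top');S=snapshot('scene')
for z in(.19,.235,.28): print([onz(T,u,z)[:2].round(3).tolist() for u in((398,181),(398,143),(428,161))])
print(tri(T,(411.2,161.1),S,(325.7,293)))
p=snapshot('wrist')
for b in blobs(mask(p['color'],5,16,150),100):
    X=onz(p,b[0],.115)[:2];d=X-[.597,-.287];print(b,X.round(4),'r',np.linalg.norm(d),'open',np.radians((270-np.degrees(np.arctan2(d[1],d[0])))%360))
E
for i in 1 2 3 4; do python3 -m crank '[[0,0,0,-0.124,40],[0,0,0,-0.124,40],[0,0,0,-0.124,40],[0,0,0,-0.124,40],[0,0,0,-0.124,40]]' >/dev/null; done
python3 -m crank '[[0,0,0,-0.124,40],[0,0,0,-0.124,40],[0,0,0,-0.124,40],[0,0,0,-0.124,40],[0,0,0,0,40]]' 
python3 go.py .585 -.212 .075 180
```

```text
time_s: 38.02
position: [0.5347, -0.3003, 0.1888]
orientation: [0.001, 0.997, 0.081, 0.002]
wrist_force: [-0.0, -0.1, -0.5]
grip_width: 0.469
grip_force: 0.0
[[0.662, -0.183], [0.753, -0.184], [0.71, -0.253]]
[[0.649, -0.174], [0.736, -0.176], [0.695, -0.241]]
[[0.636, -0.166], [0.719, -0.167], [0.68, -0.23]]
(array([ 0.69439688, -0.19808339,  0.24790823]), np.float64(0.010379418208355253))
(array([322.8, 244.9]), 723, [312, 226, 23, 38]) [ 0.5395 -0.3012] r 0.05925262103493902 open 1.3285060728255078
(array([333.8, 392.9]), 655, [312, 383, 48, 21]) [ 0.4365 -0.326 ] r 0.16516228174415912 open 1.33243989084621
time_s: 40.25
position: [0.5335, -0.2996, 0.1853]
orientation: [-0.001, -0.001, 1.0, 0.001]
wrist_force: [-0.9, -0.3, -0.8]
grip_width: 0.47
grip_force: 0.0
t 40.25 pos [ 0.5335 -0.2996  0.1853] yaw -179.9 F [-0.9 -0.3 -0.8] grip 0.47 0.0
need units [-1.72  2.91  3.68] turn 0.001
```

```bash
python3 -m crank '[[-0.53,0.97,0,0,40],[-0.53,0.97,0,0,40],[-0.54,0.97,0,0,40],[0,0,0,0,40],[0,0,0,0,40]]'
python3 - <<'E'
from h import *
T=snapshot('top');print('fin@top',onz(T,(404.3,216),.115))
p=snapshot('wrist');print(proj(p,[.597,-.212,.115]),proj(p,[.577,-.212,.115]));cv2.imwrite('pics/w7.png',p['color'])
E
```

```text
time_s: 40.67
position: [0.5829, -0.2106, 0.1859]
orientation: [-0.0, 0.003, 1.0, 0.001]
wrist_force: [-0.5, -1.0, -0.3]
grip_width: 0.471
grip_force: 0.0
fin@top [ 0.59603449 -0.21051104  0.115     ]
[319.23339967 274.99997444] [319.00068936 244.18280029]
```

View pics/w7.png

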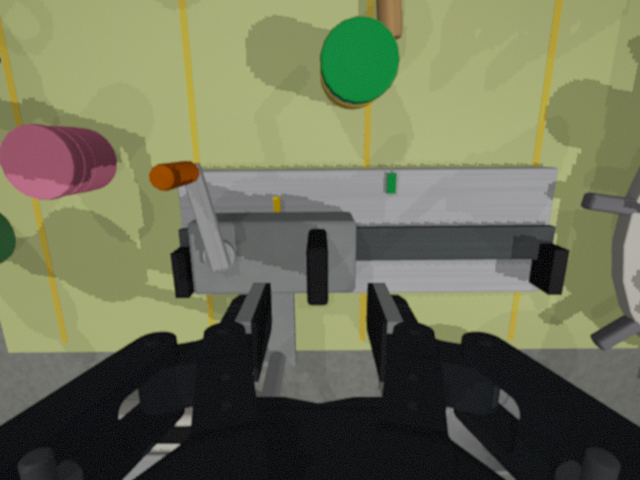

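Fin at (317,265) is centred between the fingers, pointer at (277,204), mark at (391,183), and the lever is swung out. I compute the slide and grip the fin.

```bash
cat > pm.py <<'E'
from h import *
p=snapshot('wrist');I=p['color']
Y=blobs(mask(I,18,30,190,120),8);G=blobs(mask(I,50,80,110,50),15)
y=[(b,onz(p,b[0],.015)) for b in Y];g=[(b,onz(p,b[0],.012)) for b in G]
for n,L in(('ptr',y),('mark',g)):
    for b,X in L:
        if .54<X[0]<.575 and -.3<X[1]<-.1: print(n,b,X.round(4))
E
python3 pm.py
python3 -m crank '[[0,0,0.9,0,40],[0,0,0.9,0,40],[0,0,0.9,0,40],[0,0,0.9,0,40],[0,0,0,0,40]]'
python3 -m crank '[[0,0,0,0,8],[0,0,0,0,8],[0,0,0,0,8],[0,0,0,0,8],[0,0,0,0,8]]' 40
python3 pm.py
```

```text
ptr (array([277.6, 204.3]), 81, [275, 198, 6, 14]) [ 0.5682 -0.2489  0.015 ]
mark (array([391.9, 183.1]), 174, [388, 173, 9, 21]) [ 0.551  -0.1495  0.012 ]
time_s: 41.23
position: [0.5798, -0.2134, 0.0742]
orientation: [-0.003, 0.004, 1.0, 0.001]
wrist_force: [-0.3, 0.5, -0.8]
grip_width: 0.469
grip_force: 0.0
time_s: 41.65
position: [0.5829, -0.2132, 0.0804]
orientation: [0.001, 0.003, 1.0, -0.001]
wrist_force: [-3.0, -1.2, 9.7]
grip_width: 0.156
grip_force: 41.0
ptr (array([258.2, 231.6]), 214, [253, 221, 11, 23]) [ 0.5683 -0.2487  0.015 ]
mark (array([427.9, 200.6]), 405, [421, 186, 15, 30]) [ 0.551  -0.1492  0.012 ]
```

```bash
for i in 1 2; do python3 -m crank '[[0,0.3,0,0,8],[0,0.3,0,0,8],[0,0.3,0,0,8],[0,0.3,0,0,8],[0,0.3,0,0,8]]'; done
python3 -m crank '[[0,0.2,0,0,8],[0,0.1,0,0,8],[0,0,0,0,8],[0,0,0,0,8]]'
python3 pm.py
```

```text
time_s: 42.12
position: [0.5828, -0.1684, 0.0804]
orientation: [0.001, 0.003, 1.0, -0.001]
wrist_force: [-5.1, -4.9, 11.7]
grip_width: 0.16
grip_force: 41.4
time_s: 42.53
position: [0.5828, -0.1234, 0.0804]
orientation: [0.0, 0.003, 1.0, -0.001]
wrist_force: [-8.5, -4.3, 15.3]
grip_width: 0.16
grip_force: 41.8
time_s: 42.87
position: [0.5828, -0.1132, 0.0804]
orientation: [0.0, 0.003, 1.0, -0.0]
wrist_force: [-10.2, 4.6, 15.1]
grip_width: 0.158
grip_force: 41.9
ptr (array([258.2, 231.7]), 209, [253, 221, 11, 22]) [ 0.5682 -0.1487  0.015 ]
mark (array([255.6, 202.4]), 400, [249, 187, 15, 31]) [ 0.5513 -0.1498  0.012 ]
```

```bash
python3 -m crank '[[0,0,0,0,25],[0,0,0,0,40],[0,0,0,0,40],[0,0,-1,0,40],[0,0,-1,0,40]]'
python3 -m crank '[[0,0,-1,0,40],[0,0,-0.7,0,40],[0.7,0,0,0,40],[0.7,0,0,0,40],[0.2,0,0,0,40]]'
python3 pm.py
for i in 1 2 3 4; do python3 -m crank '[[0,0,0,0.124,40],[0,0,0,0.124,40],[0,0,0,0.124,40],[0,0,0,0.124,40],[0,0,0,0.124,40]]' >/dev/null; done
python3 -m crank '[[0,0,0,0.124,40],[0,0,0,0.124,40],[0,0,0,0.124,40],[0,0,0,0.04,40],[0,0,0,0,40]]' 
python3 go.py .534 -.2025 .19 14
python3 - <<'E'
from h import *
p=snapshot('wrist')
for b in blobs(mask(p['color'],5,16,150),100):
    X=onz(p,b[0],.115)[:2];d=X-[.597,-.187];print(b,X.round(4),'r',np.linalg.norm(d),'open',np.radians((270-np.degrees(np.arctan2(d[1],d[0])))%360))
E
```

```text
time_s: 43.33
position: [0.5823, -0.1135, 0.1388]
orientation: [-0.001, 0.003, 1.0, 0.0]
wrist_force: [0.0, 0.1, 1.1]
grip_width: 0.471
grip_force: 0.0
time_s: 43.75
position: [0.533, -0.1137, 0.1903]
orientation: [-0.0, 0.003, 1.0, -0.0]
wrist_force: [-0.0, -0.9, 0.1]
grip_width: 0.47
grip_force: 0.0
ptr (array([281.1, 256.5]), 71, [279, 250, 6, 14]) [ 0.5685 -0.1485  0.015 ]
mark (array([279.5, 237.7]), 149, [276, 228, 8, 20]) [ 0.5514 -0.1498  0.012 ]
time_s: 45.88
position: [0.5358, -0.1129, 0.1896]
orientation: [-0.0, 0.993, 0.121, 0.0]
wrist_force: [-0.9, 0.0, 0.3]
grip_width: 0.469
grip_force: 0.0
t 45.88 pos [ 0.5358 -0.1129  0.1896] yaw 13.9 F [-0.9  0.   0.3] grip 0.47 0.0
need units [-0.78  2.89 -0.01] turn -0.001
(array([445.4, 275.9]), 960, [425, 255, 42, 42]) [ 0.5397 -0.1951] r 0.05792000456384425 open 1.4303218267787643
(array([483.1, 454.5]), 883, [461, 427, 55, 53]) [ 0.4137 -0.268 ] r 0.20039349501548265 open 1.1546123132785941
```

```bash
python3 -m crank '[[-0.26,0.93,0,0,40],[-0.26,0.93,0,0,40],[-0.26,0.93,0,0,40],[0,0,0,0,40],[0,0,0,0,40]]'
python3 - <<'E'
from h import *
p=snapshot('wrist');s=state()
for b in blobs(mask(p['color'],5,16,150),100):
    X=onz(p,b[0],.115);d=X[:2]-[.597,-.187];print(b,X.round(4),'r',np.linalg.norm(d),'open',np.radians((270-np.degrees(np.arctan2(d[1],d[0])))%360),'tool units',(rot(s['orientation']).T@(X-s['position'])/.03).round(2))
E
```

```text
time_s: 46.35
position: [0.5324, -0.2017, 0.1896]
orientation: [0.0, 0.993, 0.122, 0.0]
wrist_force: [-0.1, 0.6, -0.1]
grip_width: 0.472
grip_force: 0.0
(array([319.3, 241.4]), 705, [308, 223, 24, 37]) [ 0.539  -0.2006  0.115 ] r 0.05952908955645144 open 1.3409741846513545 tool units [0.2  0.06 2.49]
```

```bash
python3 -m crank '[[0,0.06,0.9,0,40],[0,0,0.9,0,36],[0,0,0.9,0,30],[0,0,0.5,0,22],[0,0,0,0,22]]'
python3 -m crank '[[0,0,0,0,22],[0,0,0,0,22],[0,0,0,0,22]]'
for i in 1 2 3 4; do python3 -m crank '[[0.004,0.13,0,-0.06,22],[0.004,0.13,0,-0.06,22],[0.004,0.13,0,-0.06,22],[0.004,0.13,0,-0.06,22],[0.004,0.13,0,-0.06,22]]'|grep -E 'pos|wrist'; done
python3 - <<'E'
from h import *
s=state();d=s['position'][:2]-[.597,-.187];print('tool ang',np.radians((270-np.degrees(np.arctan2(d[1],d[0]))+90)%360-90),np.linalg.norm(d))
E
```

```text
time_s: 46.82
position: [0.5321, -0.2003, 0.091]
orientation: [-0.001, 0.992, 0.123, -0.002]
wrist_force: [0.0, 0.7, -0.9]
grip_width: 0.253
grip_force: 0.0
time_s: 47.07
position: [0.5336, -0.2019, 0.095]
orientation: [0.0, 0.993, 0.122, 0.001]
wrist_force: [-0.2, 0.1, 0.4]
grip_width: 0.255
grip_force: 0.0
position: [0.5406, -0.22, 0.0947]
wrist_force: [-3.2, 1.7, 0.7]
position: [0.5528, -0.2352, 0.0947]
wrist_force: [-3.1, -0.0, -1.3]
position: [0.5691, -0.246, 0.0947]
wrist_force: [-3.9, -0.6, -0.4]
position: [0.5878, -0.2514, 0.0947]
wrist_force: [-2.4, -1.5, -0.2]
tool ang 0.14138062213370792 0.06506594553356944
```

```bash
python3 -m crank '[[0.004,0.13,0,-0.06,22],[0.004,0.13,0,-0.06,22],[0.004,0.13,0,-0.06,22],[0,0,0,0,22],[0,0,0,0,22]]'
python3 -m crank '[[0,0.06,0,0,22],[0,0,0,0,22],[0,0,0,0,22]]'
```

```text
time_s: 49.15
position: [0.5997, -0.2513, 0.0943]
orientation: [0.0, 0.689, 0.725, 0.0]
wrist_force: [-0.3, -0.0, 0.6]
grip_width: 0.261
grip_force: 0.0
time_s: 49.4
position: [0.6014, -0.251, 0.0939]
orientation: [0.0, 0.688, 0.725, 0.0]
wrist_force: [-0.3, -0.4, -0.7]
grip_width: 0.261
grip_force: 0.0
```

```bash
python3 -m crank '[[0,-0.1,0,0,36],[0,0,0,0,36],[0,0,-1,0,36],[0,0,-1,0,36],[0,0,-1,0,36]]'
python3 - <<'E'
from h import *
p=snapshot('wrist')
for b in blobs(mask(p['color'],5,16,150),100):
    X=onz(p,b[0],.115);d=X[:2]-[.597,-.187];print(b,X.round(4),'r',np.linalg.norm(d),'open',np.arctan2(-d[0],-d[1]))
E
python3 pm.py
python3 -m crank '[[0,0,-0.5,0,36],[0,-1,0,0,36],[0,-1,0,0,36],[-0.5,-1,0,0,36],[-0.5,-1,0,0,36]]'
python3 -m crank '[[-0.7,-0.6,0,0,36],[-0.7,0,0,0,36],[-0.7,0,0,0,36],[0,0,0,0,36],[0,0,0,0,36]]'
python3 pm.py
python3 - <<'E'
from h import *
import os
T=snapshot('top');cv2.imwrite('pics/t4.png',cv2.resize(T['color'][130:360,150:520],None,fx=2.15,fy=2.15))
E
python3 ct.py
```

```text
time_s: 49.82
position: [0.598, -0.2511, 0.1848]
orientation: [-0.0, 0.688, 0.726, -0.0]
wrist_force: [0.8, -0.1, 1.4]
grip_width: 0.421
grip_force: 0.0
(array([319.5, 251.5]), 836, [307, 231, 26, 41]) [ 0.5988 -0.2498  0.115 ] r 0.06280980681675813 open -0.027990452661526544
(array([ 34.1, 313.9]), 3724, [0, 279, 73, 83]) [ 0.4183 -0.3012  0.115 ] r 0.21209372811215896 open 1.0019813529120445
ptr (array([281.4,  91.4]), 74, [276, 88, 12, 7]) [ 0.5655 -0.1479  0.015 ]
mark (array([264.1,  93.1]), 201, [254, 88, 21, 11]) [ 0.551  -0.1496  0.012 ]
time_s: 50.33
position: [0.4787, -0.2873, 0.1986]
orientation: [-0.0, 0.688, 0.726, 0.0]
wrist_force: [0.9, -1.5, 0.7]
grip_width: 0.42
grip_force: 0.0
time_s: 50.75
position: [0.465, -0.352, 0.1982]
orientation: [-0.0, 0.689, 0.725, 0.0]
wrist_force: [1.0, 0.1, -0.1]
grip_width: 0.423
grip_force: 0.0
red (array([221.6, 235.7]), 345, [212, 226, 21, 21]) [0.5552 0.2447] ang 121.1 r 0.067
red (array([272.8, 245.9]), 349, [263, 236, 21, 21]) [0.5303 0.1128] ang 231.2 r 0.095
red (array([244.2, 255.3]), 361, [234, 245, 22, 22]) [0.5052 0.1851] ang 181.3 r 0.085
red (array([233.8, 284.1]), 80, [231, 276, 7, 16]) [0.4316 0.2089] ang 172.1 r 0.16
finger ang 257.0 r 0.552 yaw 93.09505975960555
```

View pics/t4.png

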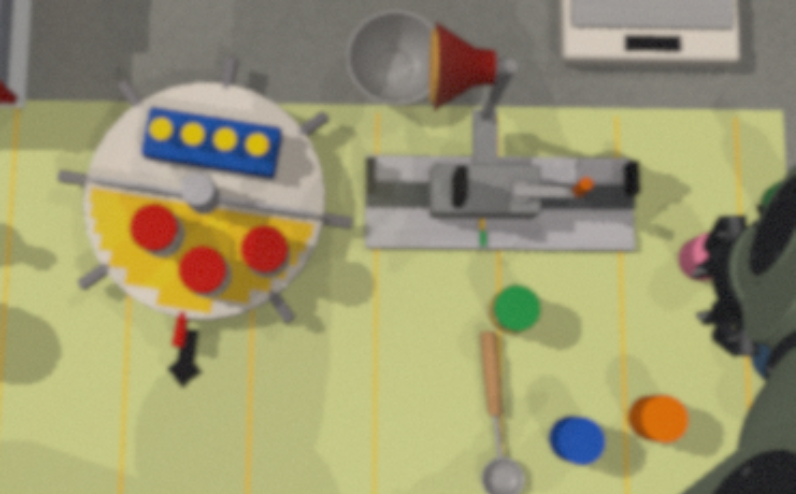

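Final view: three red jars at (155,227), (203,270) and (265,249) on yellow, tab over the arrow at (181,330), pointer level with the mark at (483,232), lever locked along the rail, bystanders in place. Handing in.

```bash
python3 -c "
from cell import *
print(sign_off())"
```

```text
the job is handed in; nothing more can be done
None
```

I handed the job in at about 51 s with no verdict returned; in the last images the red tab was about 5 mm from the arrow, all three red-lidded jars stood in the yellow half (one was knocked about 3 cm mid-run but stayed clear of wall and edge), the pointer was within 2 mm of the mark, the clamp was locked, and I saw no bystander moved.

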